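# Load a corroded chisel into the bench X-ray analyser and ease its flap shut

## Task

The corroded bronze chisel lies under the desk microscope: draw it out from under the lens without touching the microscope, and lay it gently, flat, in the open well of the X-ray analyser so that its middle covers the small amber window. Then swing the analyser's spring-closing flap over and ease it down until it is fully shut, instead of letting it slam, and only then press the green start button fully down and let it come up. Leave the other loose things on the bench as they are.

Things in the scene. Friction and masses are not known exactly. Their poses are not given: they have to be found in the camera images.
- chisel: corroded bronze chisel, green and brown, 110 mm long, 0.27 kg, lying flat, held by nothing. Origin: underside, mid-length; x to the blade, z up. Shank 20 mm wide (y), 18 thick, x -55 to 25 mm; then the blade flares to 34 wide and thins to 7, 9 mm above the underside. Starts on two rubber blocks (16 mm wide, 16 high, at x -42 and 16) on the microscope's base plate, underside 28 mm above the bench
- scope_stand: the microscope's stand (fixed). Origin: on the bench, about under the chisel's middle; x points the way the blade points, to the post. Base plate 265 x 140 mm (x -77 to 187), 12 thick; post 16 mm thick, 270 high at x = 165, clamp on it 130 to 170 mm up, thin arm at 150 to the microscope. Free at x below 0
- microscope: black microscope in the stand's clamp (fixed), 125 mm long, 33 thick; its frame is the stand's. It leans 38 degrees from the vertical, up and away to the stand's +x; nothing of it is at x below 36 mm. Its lens end hangs over the blade: lowest edge 63 mm above the bench, 17 mm above the top of the shank as it lies
- lens (a point): centre of the microscope's lens face (26 mm across), 71 mm above the bench, at x = 47 mm on the stand, over the blade; axes as the stand's
- analyser: bench X-ray analyser (fixed), light grey, 200 mm (x) by 250 (y), deck 100 mm above the bench. Origin: on the bench, under its middle; front faces -x. In the deck an open well: x -75 to 62 mm, y -25 to 85, its floor 65 mm above the bench (35 deep). Right of it (y below -38) a flat control panel with the start button
- window (a point): centre of the small amber measuring window (11 mm across, black ring 26 mm across) in the floor of the well, on the floor's surface, 65 mm above the bench; axes as the analyser's. The chisel fits only with its length front to back (along x), either way round
- flap (a joint): angle of the shielding flap (orange rim, light grey top) hinged along the well's rear edge, rad: 0 = fully open, standing 10 degrees past upright, as at the start; 1.745 = shut. An over-centre spring holds it open; from about 0.45 rad on, spring and weight (0.45 kg) pull it shut, with about 5 N at the handle, and it slams if let go
- flap_hinge (a point): point on the flap's hinge axis, 106 mm above the bench, at the middle of the flap; the axis runs along the analyser's y; axes as the analyser's
- flap_handle (a point): middle of the flap's black T-handle: bar 44 mm long (along the hinge's direction), 18 thick, on a stem 12 thick; axes as the analyser's when open, turning with the flap. Shut: 140 mm in front of and 48 above the hinge axis, 24 mm clear between bar and flap. Open: 72 mm behind and 130 above it, on the flap's rear side. Held from above by its ends or across the bar, it turns in the grip
- start_top (a point): centre of the top of the green start button (28 mm across), when up 18 mm above the deck, 118 mm above the bench; press straight down
- start (a joint): travel of the start button, m: 0 = up, 0.006 = fully down; a spring of about 5 N pushes it back
- finds_tray: blue tray 160 x 200 x 28 mm (fixed) with two other finds; leave
- slag: dark lump, 52 mm across, in the tray; leave it alone
- spike: rusty iron spike, 98 mm long, in the tray; leave it alone
- hammer: hammer, 260 mm long; leave it alone
- caliper: caliper, 180 mm long; leave it alone
- brush: small brush, 160 mm long; leave it alone
- standard: black reference disc with a brass face, 40 mm across, 14 mm high; leave it alone
- beaker: empty glass beaker, 72 mm across, 85 mm high; leave it alone
- wash_bottle: white closed bottle with a blue cap, 60 mm across, 140 mm high; leave it alone
There are look-alikes about, which are no part of the job. Leave any purple or red look-alike of the chisel alone.

How it is judged:
On the way, in this order (a step that is already met when the one before it is completed fails the run):
1. the chisel lies released, flat on the floor of the well with its shank over the window, the flap still open (x of window in the frame of chisel between -0.025 and 0.025 m and y of window in the frame of chisel between -0.009 and 0.009 m and (angle between chisel's own z axis and vertical below 0.08 rad or angle between chisel's own z axis and vertical above 3.06 rad) and z of chisel in the frame of window below 0.022 m and linear speed of chisel below 0.02 m/s and contact force between the fingers and chisel below 0.05 N and value of joint flap below 0.4 rad), for 0.2 s.
2. the flap is fully shut over the chisel (x of window in the frame of chisel between -0.025 and 0.025 m and y of window in the frame of chisel between -0.009 and 0.009 m and (angle between chisel's own z axis and vertical below 0.08 rad or angle between chisel's own z axis and vertical above 3.06 rad) and z of chisel in the frame of window below 0.022 m and linear speed of chisel below 0.02 m/s and value of joint flap above 1.715 rad), for 0.2 s.
3. the start button is pressed down with the flap shut (value of joint start above 0.0045 m and value of joint flap above 1.715 rad).
4. the start button has come up again (value of joint start below 0.0015 m), for 0.1 s.
At the end, for the whole second after the job is handed in: The chisel lies at rest, flat on the well's floor, the window's centre within 9 mm of the shank's centre line and 25 mm of its mid-length; the flap is shut (beyond 1.715 rad); the start button, pressed beyond 4.5 mm with the flap shut, is up again (below 1.5 mm) (all of step 2 and value of joint start below 0.0015 m); the robot touches nothing.
It fails at once if the flap slams: it closes faster than 3.5 rad/s (about 0.5 m/s at the handle) in its last 0.6 rad (value of joint flap above 1.145 rad and velocity of joint flap above 3.5 rad/s).
It fails at once if the microscope is struck by the robot or the chisel (more than 2 N) (contact force between microscope and anything else above 2 N).
It fails at once if the chisel is dropped into the well (falls faster than 0.4 m/s below the rim) (horizontal distance between chisel and window below 0.05 m and z of chisel in the frame of window below 0.035 m and linear speed of chisel above 0.4 m/s).
It fails at once if the start button is pressed while the flap is not shut (value of joint start above 0.003 m and value of joint flap below 1.68 rad).
It fails at once if another thing on the bench is shifted by more than 20 mm (distance of any of slag, spike, hammer, caliper, brush, standard, beaker, wash_bottle from where it was at the start of the episode above 0.02 m).
It also fails if it takes over 72 s, if anything falls off the work surface, if the arm or the gripper's body presses on something with over 40 N, if the wrist force passes 120 N, or if a joint passes its speed limit or range.

## Robot

A 6-joint arm with a two-finger parallel gripper is mounted at the origin on the work surface. World frame = base frame: x ahead of the robot, y to its left, z up, the work surface at z = 0. Lengths are in m, angles in rad, forces in N, time in s.
With the tool pointing down it reaches from about 0.25 to 0.725 m from the base axis. Payload 9.7 kg.
Tool frame: the origin (TCP) lies on the centre line of the jaws, within the pads' length; the fingertips stand 17 mm ahead of it and the grasp point (between the pads) lies 2 mm behind it (r.tcp_to_tips is the distance from the TCP to the fingertips, in m); z points along the fingers, y is the direction in which the jaws open and shut (so a half turn about z gives the same grasp; the last joint's range is limited). The gripper opens to 85 mm and grips with 20 to 120 N. Pads are 22 mm wide; open, the fingers measure 114 mm over their backs; the gripper's body (76 mm by 85 mm) begins 54 mm behind the grasp point. The pads swing forward as they close: fully open they stand 13 mm farther back than shut.
Start: joints at [-1.221, 0.087, 0.176, 1.66, 0, 1.571], TCP at [0.188, -0.517, 0.224] pointing down, gripper open.
Joint ranges: [-3.13, 3.13], [-0.85, 1.81], [-1.15, 1.24], [-2.2, 2.28], [-1.44, 1.52], [-3.14, 3.14]. Speed limits (rad/s): [2.22, 2.22, 2.57, 3.14, 3.14, 3.14].

## Interface

Orientations are given as a unit quaternion [w, x, y, z].
In Python, from station import r gives the robot as it stands.
- The arm moves only by the tool step_arm, never from a script. Its argument "commands" is a list of rows, each a list of 5 numbers: the opening in per cent of the stroke, from 0 (shut) to 100 (fully open), then the shift along the tool's x, y, z in m, then the turn about the tool's z in rad. In form: [[grip, tx, ty, tz, spin], ...]. A call has 1 to 5 rows; each row is the pose to reach, as a shift and turn from the pose commanded when the call began, along the tool's axes at that moment; what a row does not reach only later rows make up. A row lasts 1/8 s, in which the tool goes at most 62.5 mm and 10.7 degrees, less where a joint would pass 70% of its speed; a pose out of reach is approached as far as the arm can. A call with a gripper value outside its range is refused whole. The fingers move at their own pace and stop on an object; "grip_force" is the grip in N (left out, the last holds). Time passes only in rows, so rows that repeat a pose let the fingers close. It gives the time, the measured TCP pose, the force and the opening at its end, in the units of the state.
- r.sense(): the state, without advancing time (a new reading comes with each control period).
- r.capture(name): name is "scene" or "side" or "wrist"; returns (picture, depth): 384x512x3 uint8, red, green, blue; 384x512 float32, m along the optical axis (not along the pixel's ray), 0 where there is no reading.
- r.calibration(name): a dict with "mtx" (3x3 intrinsics, pixels), "eye" and "orientation" of the camera in the world. Camera axes: x right, y down, z forward; pixel columns grow to the right and rows downward; lengths in m; the calibration is good to about 2 mm. A picture is of the moment at which its call begins: read the wrist's pose just before it. calibration takes no time and is no camera call; for the wrist camera it gives the pose at the moment of the call.
- r.hand_in(): hands the job in, once; it reports no verdict.
The state is a dict: "time_s": time; "joints": joint angles; "dq": joint speeds; "effort": joint torques, N m; "position": TCP position; "orientation": TCP orientation; "ft_force": force on the tool from outside, world axes, zero at the start; "torque": the same for the moment, N m; "gripper_width": finger opening in m.
Only numpy, scipy, OpenCV 4.12 (cv2) and the standard library are available. Lean on these libraries where they do the work, as an engineer would, in place of code of your own. Each camera call takes 0.05 s, during which the arm holds its last target.

## Working session

There is one attempt and no reset: what is moved stays moved. The work goes in short steps, Python scripts to look and compute and a tool call to move; the robot and the scene stay as the last step left them, time stands still between calls to the robot, and variables do not carry over. Pictures are saved under pics/ and viewed, and the job is handed in when it is done.

Besides the shell and the picture viewer there is one more tool, called after "Request:" by a JSON object that holds its "api" and its "payload", one argument or row to a line. step_arm: Moves the arm, as the interface text tells. Its arguments: {"type":"object","properties":{"commands":{"type":"array"},"grip_force":{"type":"number"}},"required":["commands"]}

```bash
ls; mkdir -p pics
cat > h.py <<'E'
import numpy as np,cv2
from station import r
from scipy.spatial.transform import Rotation as R
def cap(n,f):
    c=r.calibration(n); p,d=r.capture(n)
    cv2.imwrite(f'pics/{f}.png',p[:,:,::-1]); np.savez(f'pics/{f}.npz',p=p,d=d,mtx=c['mtx'],eye=c['eye'],o=np.array(c['orientation']))
    return p,d
def rot(o):
    o=np.array(o)
    return o if o.shape==(3,3) else R.from_quat(o[[1,2,3,0]]).as_matrix()
def w(f,u,v,z=None):
    a=np.load(f'pics/{f}.npz'); K=a['mtx']; 
    ray=np.array([(u-K[0,2])/K[0,0],(v-K[1,2])/K[1,1],1.]); Rm=rot(a['o'])
    if z is None:
        dd=a['d'][int(v)-1:int(v)+2,int(u)-1:int(u)+2]; s=np.median(dd)
    else: s=(z-a['eye'][2])/(Rm@ray)[2]
    return a['eye']+Rm@ray*s
def cloud(f):
    a=np.load(f'pics/{f}.npz'); K=a['mtx']; v,u=np.mgrid[:384,:512]; d=a['d']
    P=np.stack([(u-K[0,2])/K[0,0]*d,(v-K[1,2])/K[1,1]*d,d],-1)@rot(a['o']).T+a['eye']
    return P,a['p'],d>0
def proj(f,X):
    a=np.load(f'pics/{f}.npz'); q=rot(a['o']).T@(np.array(X)-a['eye']); q=a['mtx']@q; return q[:2]/q[2]
E
python3 - <<'E'
from h import *
print(r.sense())
for n in ['scene','side','wrist']:
    cap(n,n+'0'); c=r.calibration(n); print(n,c)
E
```

```text
pics
{'time_s': 0.0, 'joints': array([-1.22101142e+00,  8.74510100e-02,  1.75125906e-01,  1.65981255e+00,
       -4.46614339e-06,  1.57082938e+00]), 'dq': array([-0.00078301, -0.00070994, -0.00111164, -0.00116533,  0.00054208,
       -0.00023623]), 'effort': array([-7.70757033e-04, -5.20380092e+01,  4.64811158e+01,  1.59479119e-02,
       -2.09600444e-05, -2.11472457e-05]), 'position': array([ 0.18839631, -0.51646266,  0.22298385]), 'orientation': array([-6.60043618e-04,  9.84747912e-01,  1.73985918e-01, -1.18907115e-04]), 'ft_force': array([0.26529491, 0.44427414, 0.29778378]), 'torque': array([-0.02144445,  0.0545764 ,  0.01202714]), 'gripper_width': 0.08503979116498792}
scene {'mtx': array([[410.271775  ,   0.        , 253.51341272],
       [  0.        , 410.271775  , 188.53578479],
       [  0.        ,   0.        ,   1.        ]]), 'eye': array([1.36367706, 0.22720444, 0.96060753]), 'orientation': array([-0.26202774,  0.57656123,  0.70299689, -0.32359539])}
side {'mtx': array([[495.81980853,   0.        , 246.47281999],
       [  0.        , 495.81980853, 190.279574  ],
       [  0.        ,   0.        ,   1.        ]]), 'eye': array([-0.38987083, -1.00839654,  1.1550353 ]), 'orientation': array([-0.42542801,  0.84002526, -0.30538804,  0.14179817])}
wrist {'mtx': array([[276.17090402,   0.        , 253.03235709],
       [  0.        , 276.17090402, 194.15874942],
       [  0.        ,   0.        ,   1.        ]]), 'eye': array([ 0.26736255, -0.48795508,  0.37481302]), 'orientation': array([ 0.13538224,  0.80796102, -0.56556558, -0.09490107])}
```

View pics/scene0.png

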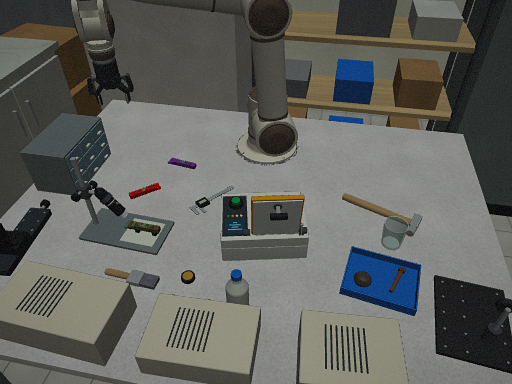

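View pics/side0.png

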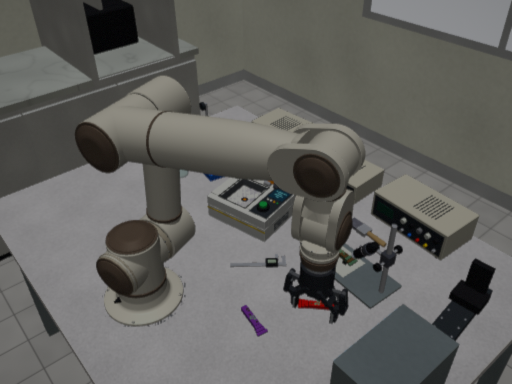

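View pics/wrist0.png

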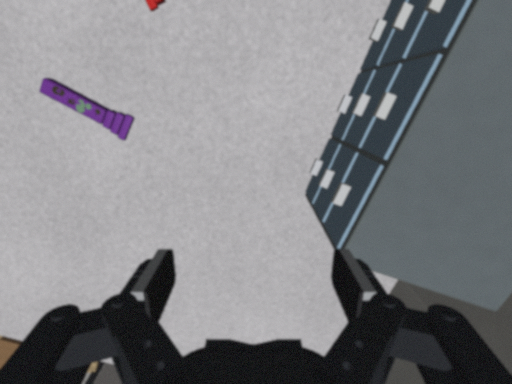

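Run:
```python
from h import *
a=cv2.imread('pics/scene0.png')
cv2.imwrite('pics/z1.png',cv2.resize(a[140:280,60:190],None,fx=5,fy=5,interpolation=3)[:600,:])
cv2.imwrite('pics/z2.png',cv2.resize(a[180:270,205:320],None,fx=6,fy=6,interpolation=3))
b=cv2.imread('pics/side0.png')
cv2.imwrite('pics/z3.png',cv2.resize(b[150:250,190:320],None,fx=6,fy=6,interpolation=3))
cv2.imwrite('pics/z4.png',cv2.resize(b[210:310,300:420],None,fx=6,fy=6,interpolation=3))
```

```text
(no output)
```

View pics/z1.png

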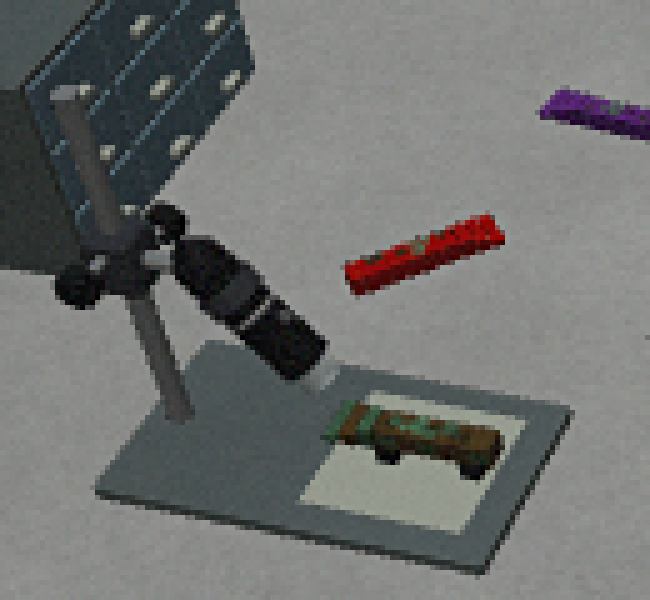

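View pics/z2.png

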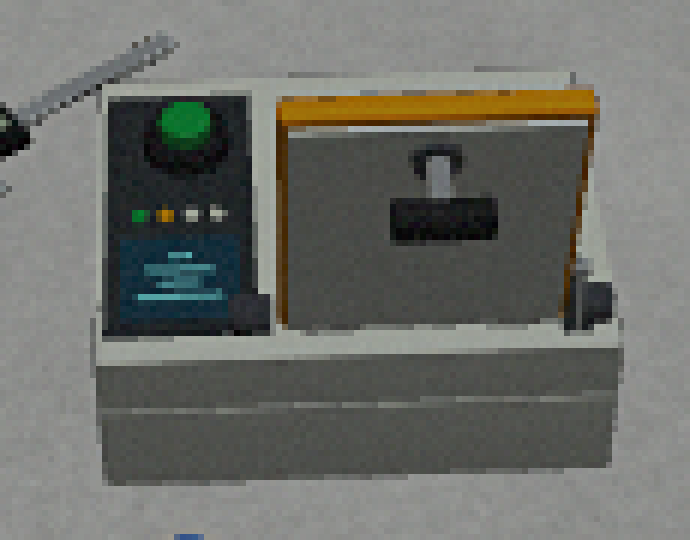

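View pics/z3.png

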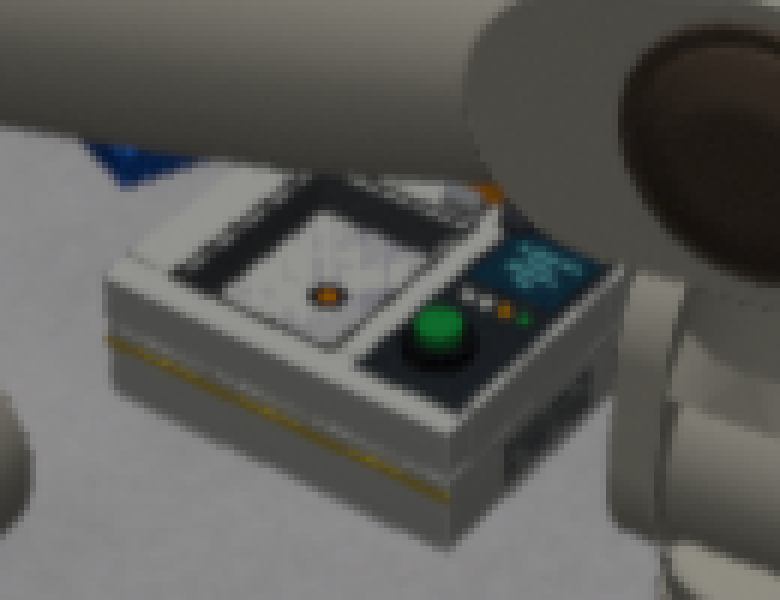

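View pics/z4.png

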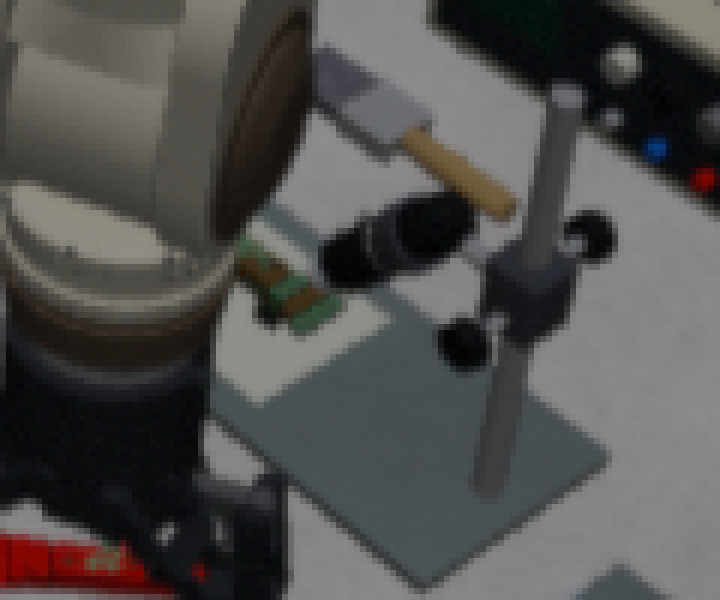

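Run:
```python
from h import *
np.set_printoptions(precision=4,suppress=True)
def z(f,s,ox,oy,pts,h=None):
    for n,(u,v),zz in pts:
        U,V=ox+(u+.5)/s-.5,oy+(v+.5)/s-.5
        print(n,w(f,U,V,zz), w(f,round(U),round(V)) )
z('side0',6,190,150,[('window',(327,296),.065),('btn',(438,325),.118),('deck FL',(108,283),.1),('deck FR',(458,430),.1),('deck BR',(625,266),.1)])
z('scene0',6,205,180,[('btn',(187,124),.118),('deck BR',(96,362),.1),('deck BL',(620,348),.1),('FR',(103,87),.1),('handle',(444,219),.236),('h l',(390,218),.236),('h r',(497,220),.236)])
z('scene0',5,60,140,[('butt top R',(420+0,0),.046)][:0]+[('shank end near',(500,452),.037),('butt far top',(502,432),.046),('butt near top',(470+0,452),.046),('blade tip L',(330,436),.04),('blade tip far',(360,402),.04),('plate nr',(482,572),.012),('plate fr',(572,410),.012),('plate nl',(96,492),.012)])
P,p,m=cloud('scene0')
pts=P.reshape(-1,3);mm=m.reshape(-1)&(pts[:,2]>-.02)
hsv=cv2.cvtColor(p,cv2.COLOR_RGB2HSV)
# chisel points: z .03-.06 in the region
v,u=np.mgrid[:384,:512]
reg=(u>120)&(u<165)&(v>215)&(v<240)
s=reg&(P[...,2]>.036)&(P[...,2]<.06)
q=P[s]; print(len(q),q.min(0),q.max(0))
c=cv2.minAreaRect(q[:,:2].astype(np.float32)*1000); print(c)
```

```text
window [0.4789 0.1024 0.065 ] [0.4775 0.1011 0.0661]
btn [ 0.467  -0.0132  0.118 ] [ 0.4646 -0.0181  0.1212]
deck FL [0.362  0.1604 0.1   ] [0.3663 0.1644 0.0944]
deck FR [ 0.4296 -0.0731  0.1   ] [ 0.4344 -0.0681  0.0953]
deck BR [ 0.601  -0.0254  0.1   ] [ 0.1264 -0.4969  0.6055]
btn [ 0.4711 -0.0122  0.118 ] [ 0.4719 -0.0111  0.12  ]
deck BR [ 0.6208 -0.0211  0.1   ] [ 0.6187 -0.0206  0.0974]
deck BL [0.5646 0.2182 0.1   ] [0.5599 0.2185 0.0933]
FR [ 0.4324 -0.0674  0.1   ] [ 0.3275 -0.0997  0.0036]
handle [0.6327 0.1403 0.236 ] [0.6369 0.1418 0.2407]
h l [0.6364 0.1181 0.236 ] [0.6412 0.1198 0.2407]
h r [0.629  0.1621 0.236 ] [0.631  0.1612 0.2387]
shank end near [ 0.5633 -0.2348  0.037 ] [ 0.5454 -0.2437  0.0167]
butt far top [ 0.5548 -0.2353  0.046 ] [ 0.5252 -0.2523  0.0125]
butt near top [ 0.5746 -0.2483  0.046 ] [ 0.5695 -0.2501  0.0403]
blade tip L [ 0.5734 -0.3421  0.04  ] [ 0.5714 -0.3424  0.0369]
blade tip far [ 0.542  -0.3362  0.04  ] [ 0.5166 -0.3522  0.0118]
plate nr [ 0.6368 -0.2217  0.012 ] [ 0.6294 -0.2262  0.0024]
plate fr [ 0.4973 -0.2152  0.012 ] [ 0.4886 -0.2199  0.0006]
plate nl [ 0.6227 -0.482   0.012 ] [ 0.6147 -0.4889  0.0019]
225 [ 0.5394 -0.3479  0.0361] [ 0.5756 -0.2366  0.0509]
((564.2333374023438, -293.1391296386719), (110.74227905273438, 35.91371154785156), 81.84356689453125)
```

```bash
cat >> h.py <<'E'
def head():
    s=r.sense(); Rm=rot(s['orientation']); return np.degrees(np.arctan2(Rm[1,0],Rm[0,0]))
def go(pos,hd):
    s=r.sense(); Rm=rot(s['orientation'])
    d=np.array(pos)-s['position']; h=head()
    print('pos',s['position'].round(4),'head',round(h,2),'zaxis',Rm[:,2].round(4),'t',round(s['time_s'],2),'F',s['ft_force'].round(1),'gw',round(s['gripper_width'],4))
    print('shift',(Rm.T@d).round(4),'spin',round(np.radians((h-hd+180)%360-180),4))
E
python3 - <<'E'
from h import *
c=r.calibration('wrist'); Rc=rot(c['orientation']); s=r.sense(); Rt=rot(s['orientation'])
print('cam in tool',Rt.T@(c['eye']-s['position']), (Rt.T@Rc).round(3)); print(r.tcp_to_tips)
go([.42,-.22,.25],87); go([.55,-.22,.25],87)
E
```

```text
cam in tool [ 8.39321468e-02  5.85201053e-05 -1.51668829e-01] [[-0.    -0.945 -0.326]
 [ 1.    -0.001  0.001]
 [-0.001 -0.326  0.945]]
0.017
pos [ 0.1884 -0.5165  0.2231] head 20.04 zaxis [-4.e-04  9.e-04 -1.e+00] t 0.15 F [0.3 1.  0.5] gw 0.0854
shift [ 0.3192 -0.1992 -0.0267] spin -1.1686
pos [ 0.1884 -0.5165  0.2231] head 20.04 zaxis [-4.e-04  9.e-04 -1.e+00] t 0.15 F [0.3 1.  0.5] gw 0.0854
shift [ 0.4413 -0.1547 -0.0267] spin -1.1686
```

Request:
{"api": "step_arm", "payload": {
  "commands": [
    [100, 0.06, -0.037, -0.027, -0.18],
    [100, 0.12, -0.074, -0.027, -0.36],
    [100, 0.18, -0.111, -0.027, -0.54],
    [100, 0.24, -0.148, -0.027, -0.72],
    [100, 0.3, -0.185, -0.027, -0.9]
  ],
  "grip_force": 60
}}

```text
time_s: 0.78
position: [0.3804, -0.273, 0.2506]
orientation: [0.0, 0.809, 0.587, 0.0]
ft_force: [0.3, -1.3, 0.2]
gripper_width: 0.0852
```

Run:
```python
from h import *
go([.55,-.22,.25],87)
```

```text
pos [ 0.3804 -0.273   0.2506] head 71.93 zaxis [ 2.e-04 -1.e-04 -1.e+00] t 0.78 F [ 0.3 -1.3  0.2] gw 0.0852
shift [0.103  0.1448 0.0006] spin -0.263
```

Request:
{"api": "step_arm", "payload": {
  "commands": [
    [100, 0.034, 0.048, 0, -0.13],
    [100, 0.068, 0.096, 0, -0.26],
    [100, 0.1, 0.143, 0, -0.26],
    [100, 0.1, 0.143, 0, -0.26]
  ]
}}

```text
time_s: 1.27
position: [0.5494, -0.2234, 0.2476]
orientation: [-0.002, 0.727, 0.686, -0.001]
ft_force: [-0.7, -0.6, -0.4]
gripper_width: 0.0854
```

Run:
```python
from h import *
go([.55,-.22,.25],87)
cap('wrist','w1'); cap('scene','s1'); cap('side','d1')
go([.55,-.22,.25],87)
cv2.imwrite('pics/w1b.png',cv2.resize(cv2.imread('pics/w1.png')[:, 60:460],None,fx=1.5,fy=1.5,interpolation=3))
```

```text
pos [ 0.5494 -0.2234  0.2476] head 86.69 zaxis [-0.0035  0.0018 -1.    ] t 1.27 F [-0.7 -0.6 -0.4] gw 0.0854
shift [ 0.0034  0.0004 -0.0024] spin -0.0054
pos [ 0.5462 -0.2251  0.2506] head 86.5 zaxis [-7.e-04  1.e-04 -1.e+00] t 1.43 F [ 0.2 -0.6  0.2] gw 0.0854
shift [0.0053 0.0035 0.0006] spin -0.0087
```

View pics/w1b.png

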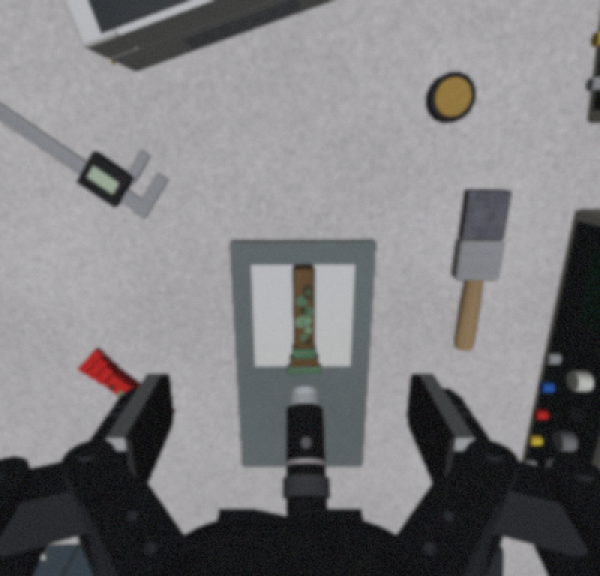

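View pics/d1.png

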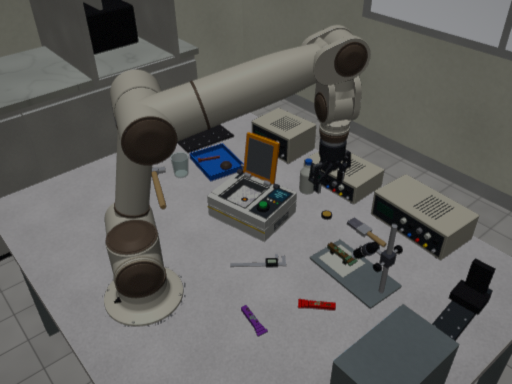

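Run:
```python
from h import *
cv2.imwrite('pics/w1c.png',cv2.resize(cv2.imread('pics/w1.png')[165:285, 210:320],None,fx=5,fy=5,interpolation=3))
cv2.imwrite('pics/d1c.png',cv2.resize(cv2.imread('pics/d1.png')[130:250, 200:320],None,fx=5,fy=5,interpolation=3))
```

```text
(no output)
```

View pics/w1c.png

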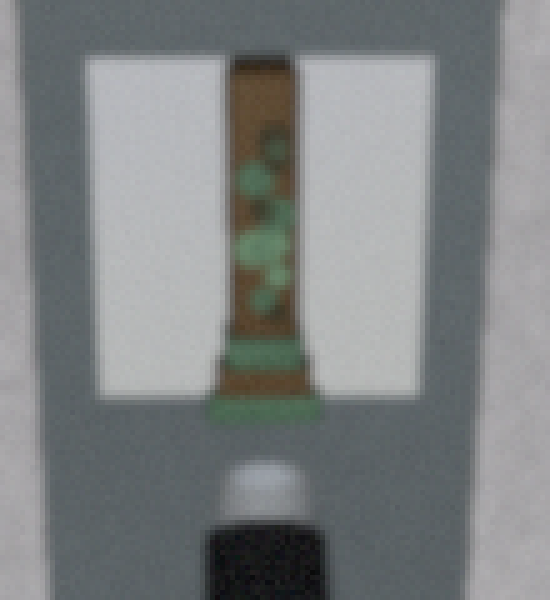

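View pics/d1c.png

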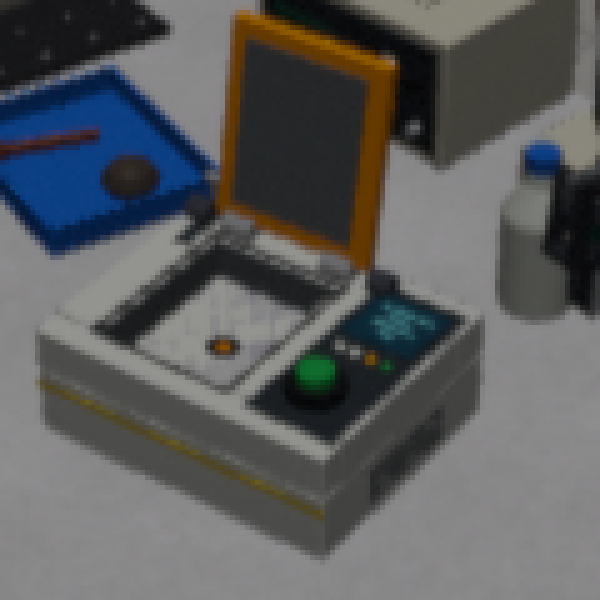

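Run:
```python
from h import *
np.set_printoptions(precision=4,suppress=True)
def z(f,s,ox,oy,pts):
    o=[]
    for n,(u,v),zz in pts:
        X=w(f,ox+(u+.5)/s-.5,oy+(v+.5)/s-.5,zz); print(n,X,w(f,round(ox+u/s),round(oy+v/s))); o.append(X)
    return o
o=z('w1',5,210,165,[('bl',(231,72),.046),('br',(294,72),.046),('sl',(231,337),.046),('sr',(298,337),.046),('tl',(208,415),.042),('tr',(322,415),.042),('lens tip',(265,462),.079),('plate l',(22,57),.012),('pl2',(45,570),.012),('pr',(500,57),.012),('pr2',(470,570),.012)])
b=(o[0]+o[1])/2; s=(o[2]+o[3])/2; t=(o[4]+o[5])/2
print(b,s,t,np.linalg.norm(b-s),np.linalg.norm((b-t)[:2]))
d=(s-b)[:2];print('yaw',np.degrees(np.arctan2(d[1],d[0])))
for a in (o[9]-o[10],): print('plate', np.degrees(np.arctan2(a[1],a[0])))
for k in (o[8]-o[7],): print('plate', np.degrees(np.arctan2(k[1],k[0])))
k=(o[10]-o[9]); print('plate', np.degrees(np.arctan2(k[1],k[0])))
z('d1',5,200,130,[('win',(223,346),.065),('btn',(317,369),.118),('DFL',(40,333),.1),('DFR',(326,462),.1),('DBR',(485,318),.1)])
P,p,m=cloud('w1')
s=m&(P[...,2]>.035)&(P[...,2]<.06)&(abs(P[...,0]-.56)<.04)&(P[...,1]>-.36)&(P[...,1]<-.22)
q=P[s]; print(len(q), np.median(q[:,2]), cv2.minAreaRect(q[:,:2].astype(np.float32)*1000))
```

```text
bl [ 0.5512 -0.2401  0.046 ] [ 0.5515 -0.2411  0.0425]
br [ 0.5679 -0.241   0.046 ] [ 0.5689 -0.2419  0.043 ]
sl [ 0.547  -0.3181  0.046 ] [ 0.5472 -0.3193  0.0436]
sr [ 0.5659 -0.3191  0.046 ] [ 0.5671 -0.3199  0.0447]
tl [ 0.5387 -0.345   0.042 ] [ 0.5398 -0.3461  0.0414]
tr [ 0.5721 -0.3469  0.042 ] [ 0.5721 -0.3481  0.0412]
lens tip [ 0.5547 -0.3388  0.079 ] [ 0.5553 -0.3792  0.014 ]
plate l [ 0.4906 -0.2417  0.012 ] [ 0.4903 -0.2422  0.0103]
pl2 [ 0.4799 -0.4174  0.012 ] [ 0.4786 -0.4251  0.0024]
pr [ 0.629  -0.2496  0.012 ] [ 0.6294 -0.2494  0.013 ]
pr2 [ 0.6206 -0.4252  0.012 ] [ 0.6228 -0.4327  0.0029]
[ 0.5596 -0.2405  0.046 ] [ 0.5565 -0.3186  0.046 ] [ 0.5554 -0.346   0.042 ] 0.07812421205196012 0.1055273325300765
yaw -92.30807593981265
plate 87.23968147992099
plate -93.48542232672234
plate -92.76031852007903
win [0.4797 0.1027 0.065 ] [0.4809 0.0996 0.0653]
btn [ 0.4693 -0.0126  0.118 ] [ 0.4619 -0.0212  0.1244]
DFL [0.3639 0.1629 0.1   ] [0.3666 0.1649 0.094 ]
DFR [ 0.4244 -0.0736  0.1   ] [ 0.4299 -0.0683  0.0935]
DBR [ 0.6115 -0.0289  0.1   ] [0.6993 0.0547 0.0049]
1153 0.04716416745328256 ((559.0242919921875, -294.34405517578125), (109.74437713623047, 32.342803955078125), 86.70426177978516)
```

Run:
```python
from h import *
go([.559,-.2755,.11],87.2);go([.559,-.2755,.046],87.2)
```

```text
pos [ 0.5462 -0.2251  0.2506] head 86.5 zaxis [-7.e-04  1.e-04 -1.e+00] t 1.43 F [ 0.2 -0.6  0.2] gw 0.0854
shift [-0.0495  0.0159  0.1406] spin -0.0122
pos [ 0.5462 -0.2251  0.2506] head 86.5 zaxis [-7.e-04  1.e-04 -1.e+00] t 1.43 F [ 0.2 -0.6  0.2] gw 0.0854
shift [-0.0495  0.016   0.2046] spin -0.0122
```

Request:
{"api": "step_arm", "payload": {
  "commands": [
    [100, -0.03, 0.009, 0.03, -0.012],
    [100, -0.05, 0.016, 0.07, -0.012],
    [100, -0.05, 0.016, 0.11, -0.012],
    [100, -0.05, 0.016, 0.14, -0.012],
    [100, -0.05, 0.016, 0.14, -0.012]
  ]
}}

```text
time_s: 2.05
position: [0.5575, -0.2761, 0.1094]
orientation: [-0.001, 0.725, 0.689, -0.001]
ft_force: [-0.8, 0.3, 1.0]
gripper_width: 0.0854
```

Run:
```python
from h import *
cap('wrist','w2')
go([.559,-.2755,.046],87.2)
cv2.imwrite('pics/w2b.png',cv2.resize(cv2.imread('pics/w2.png')[:, 60:460],None,fx=1.5,fy=1.5,interpolation=3))
```

```text
pos [ 0.5585 -0.2763  0.1114] head 87.12 zaxis [-2.e-04  0.e+00 -1.e+00] t 2.1 F [0.1 0.5 0.1] gw 0.0854
shift [0.0008 0.0005 0.0654] spin -0.0014
```

View pics/w2b.png

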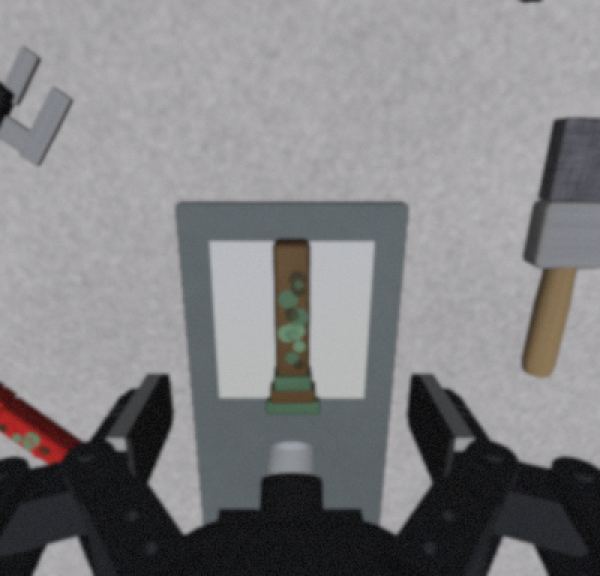

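Request:
{"api": "step_arm", "payload": {
  "commands": [
    [100, 0.001, 0, 0.03, 0],
    [100, 0.001, 0, 0.055, 0],
    [100, 0.001, 0, 0.065, 0],
    [100, 0.001, 0, 0.065, 0]
  ]
}}

```text
time_s: 2.6
position: [0.5599, -0.2752, 0.0469]
orientation: [0.0, 0.724, 0.689, 0.0]
ft_force: [0.9, 0.3, 0.7]
gripper_width: 0.0852
```

Run:
```python
from h import *
cap('wrist','w3');cap('scene','s3')
go([.559,-.2755,.046],87.2)
cv2.imwrite('pics/w3b.png',cv2.resize(cv2.imread('pics/w3.png')[:, 60:460],None,fx=1.5,fy=1.5,interpolation=3))
cv2.imwrite('pics/s3b.png',cv2.resize(cv2.imread('pics/s3.png')[150:270, 60:200],None,fx=5,fy=5,interpolation=3))
```

```text
pos [ 0.5604 -0.2753  0.0475] head 87.18 zaxis [ 0.002 -0.001 -1.   ] t 2.7 F [0.6 0.4 0.3] gw 0.0853
shift [-0.0002 -0.0014  0.0015] spin -0.0003
```

View pics/w3b.png

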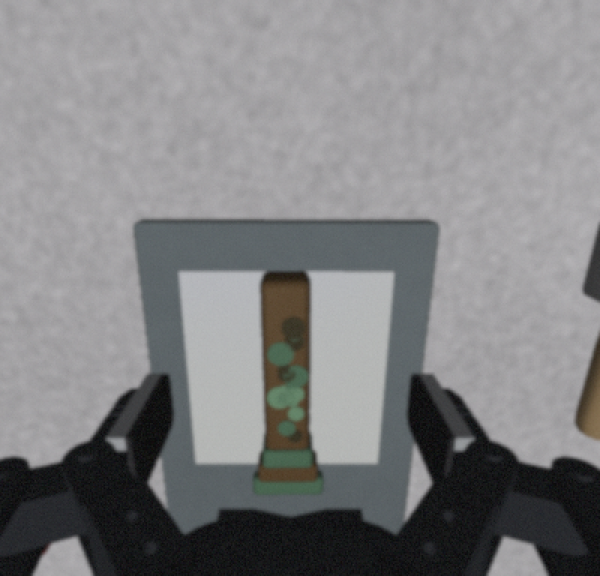

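View pics/s3b.png

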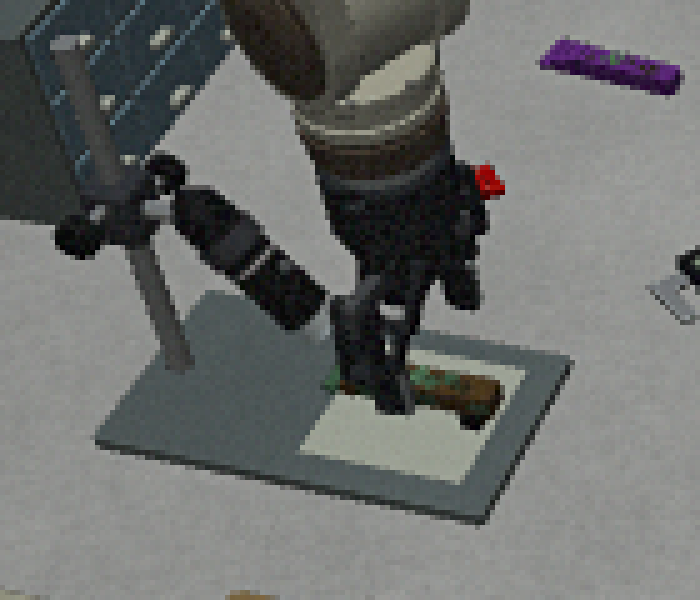

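Request:
{"api": "step_arm", "payload": {
  "commands": [
    [40, 0, -0.001, 0.001, 0],
    [10, 0, -0.001, 0.001, 0],
    [0, 0, -0.001, 0.001, 0],
    [0, 0, -0.001, 0.001, 0],
    [0, 0, -0.001, 0.001, 0]
  ],
  "grip_force": 60
}}

```text
time_s: 3.32
position: [0.5588, -0.2748, 0.0446]
orientation: [-0.0, 0.724, 0.69, -0.0]
ft_force: [0.6, 0.4, -0.8]
gripper_width: -0.0
```

Run:
```python
from h import *
print(r.sense()['gripper_width'])
cap('wrist','w4');cap('scene','s4')
go([.559,-.2755,.046],87.2)
cv2.imwrite('pics/w4b.png',cv2.resize(cv2.imread('pics/w4.png')[:, 60:460],None,fx=1.5,fy=1.5,interpolation=3))
cv2.imwrite('pics/s4b.png',cv2.resize(cv2.imread('pics/s4.png')[150:270, 60:200],None,fx=5,fy=5,interpolation=3))
```

```text
-1.735190117250238e-05
pos [ 0.5587 -0.2748  0.0446] head 87.2 zaxis [-1.e-04  0.e+00 -1.e+00] t 3.42 F [ 0.1  0.9 -0.2] gw 0.0005
shift [-0.0007  0.0003 -0.0014] spin -0.0001
```

View pics/w4b.png

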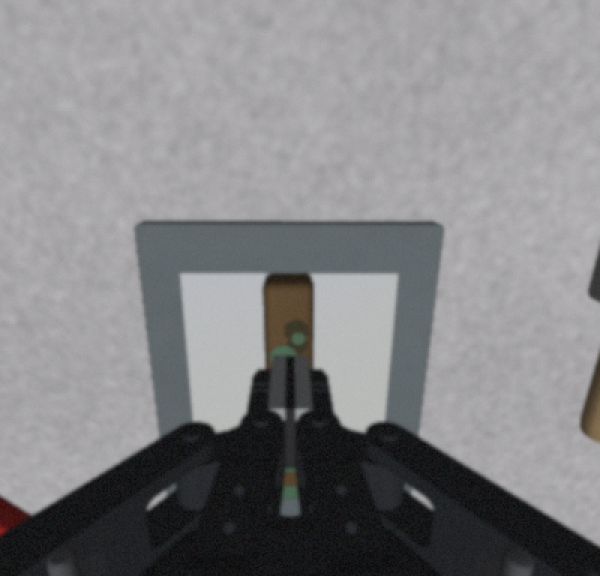

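View pics/s4b.png

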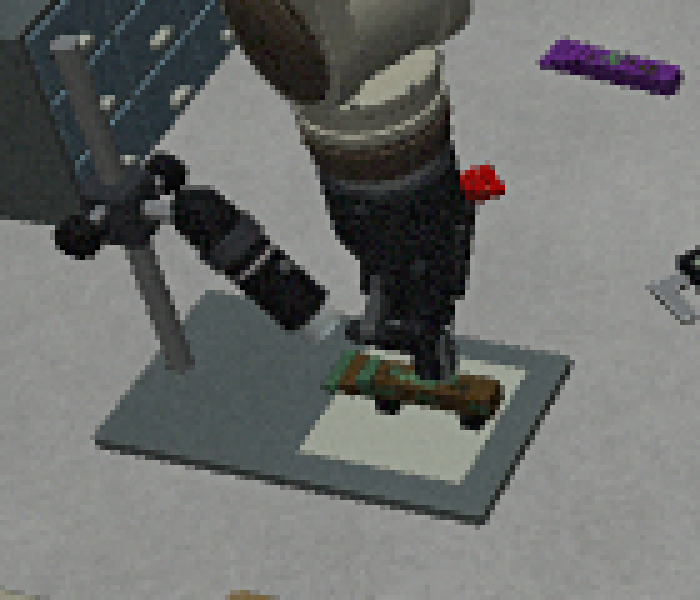

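Run:
```python
from h import *
np.set_printoptions(precision=4,suppress=True)
a=cv2.imread('pics/w4.png'); cv2.imwrite('pics/w4c.png',cv2.resize(a[180:300,200:310],None,fx=5,fy=5,interpolation=3))
for u,v in [(250,190),(250,215),(250,228),(250,236),(246,250),(262,250),(246,262),(262,262),(246,275),(246,290)]: print(u,v,w('w4',u,v))
P,p,m=cloud('s4')
for u,v in [(145,226),(147,223),(150,226),(155,230),(157,228),(130,226)]: print(u,v,w('s4',u,v))
```

```text
250 190 [ 0.5586 -0.2402  0.046 ]
250 215 [ 0.5578 -0.2552  0.0474]
250 228 [ 0.5574 -0.2633  0.0479]
250 236 [ 0.5571 -0.2684  0.0482]
246 250 [ 0.5555 -0.2643  0.0713]
262 250 [ 0.5637 -0.2644  0.0718]
246 262 [ 0.5558 -0.2642  0.0826]
262 262 [ 0.5634 -0.2644  0.0828]
246 275 [ 0.556  -0.265   0.0916]
246 290 [ 0.5564 -0.2631  0.1044]
145 226 [ 0.5634 -0.2811  0.0456]
147 223 [ 0.5704 -0.2674  0.0684]
150 226 [ 0.5607 -0.2658  0.0459]
155 230 [ 0.571  -0.2458  0.0427]
157 228 [ 0.5642 -0.2415  0.0455]
130 226 [ 0.569  -0.3291  0.0417]
```

View pics/w4c.png

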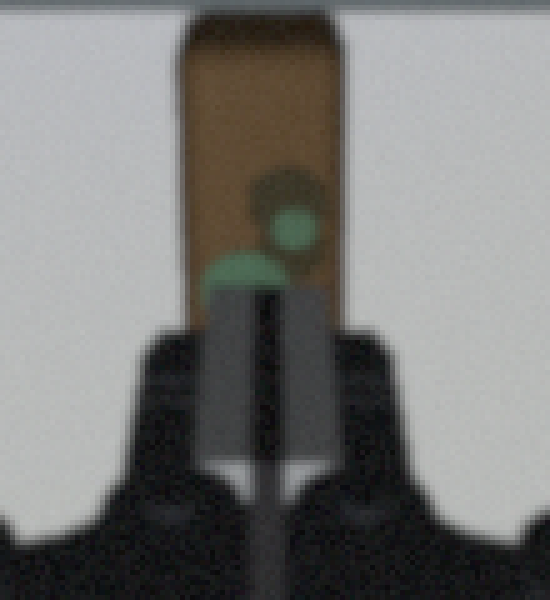

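Run:
```python
from h import *
np.set_printoptions(precision=4,suppress=True)
a=np.load('pics/w4.npz')
for v in range(232,256): print(v, [w('w4',u,v)[1:].round(4) for u in (245,258)])
for x in (.565,.57):
  for z in (.03,.045,.05,.055,.06,.065): print(x,z,proj('s4',[x,-.265,z]),proj('s4',[x,-.285,z]))
cv2.imwrite('pics/s4d.png',cv2.resize(cv2.imread('pics/s4.png')[205:245,125:175],None,fx=12,fy=12,interpolation=0))
```

```text
232 [array([-0.2659,  0.0478]), array([-0.2661,  0.048 ])]
233 [array([-0.2664,  0.0479]), array([-0.2669,  0.0478])]
234 [array([-0.2671,  0.048 ]), array([-0.2675,  0.0479])]
235 [array([-0.2677,  0.048 ]), array([-0.2681,  0.0481])]
236 [array([-0.2682,  0.0484]), array([-0.2685,  0.0486])]
237 [array([-0.2646,  0.0564]), array([-0.2651,  0.0561])]
238 [array([-0.2643,  0.0583]), array([-0.2646,  0.0583])]
239 [array([-0.2639,  0.0602]), array([-0.2642,  0.0602])]
240 [array([-0.2641,  0.061 ]), array([-0.2645,  0.0609])]
241 [array([-0.2639,  0.0625]), array([-0.2643,  0.0623])]
242 [array([-0.264 ,  0.0633]), array([-0.2644,  0.0633])]
243 [array([-0.264 ,  0.0644]), array([-0.2643,  0.0646])]
244 [array([-0.264 ,  0.0655]), array([-0.2645,  0.0652])]
245 [array([-0.2638,  0.0669]), array([-0.2642,  0.0668])]
246 [array([-0.2639,  0.0678]), array([-0.2643,  0.0677])]
247 [array([-0.264 ,  0.0687]), array([-0.2645,  0.0683])]
248 [array([-0.2639,  0.0699]), array([-0.264 ,  0.0703])]
249 [array([-0.264 ,  0.0708]), array([-0.2643,  0.0708])]
250 [array([-0.2642,  0.0713]), array(
[... 225 characters left out ...]
3]), array([-0.2644,  0.0756])]
255 [array([-0.2641,  0.0764]), array([-0.2644,  0.0764])]
0.565 0.03 [150.5583 230.5799] [144.5132 229.6724]
0.565 0.045 [149.7382 227.2238] [143.6483 226.3175]
0.565 0.05 [149.462  226.0936] [143.3571 225.1876]
0.565 0.055 [149.1843 224.9575] [143.0643 224.0519]
0.565 0.06 [148.9052 223.8154] [142.77   222.9103]
0.565 0.065 [148.6247 222.6675] [142.4742 221.7627]
0.57 0.03 [149.939  231.7365] [143.8778 230.8237]
0.57 0.045 [149.1117 228.3796] [143.0055 227.4678]
0.57 0.05 [148.833 227.249] [142.7117 226.3376]
0.57 0.055 [148.5529 226.1126] [142.4164 225.2015]
0.57 0.06 [148.2713 224.9702] [142.1195 224.0595]
0.57 0.065 [147.9883 223.8218] [141.8211 222.9116]
```

View pics/s4d.png

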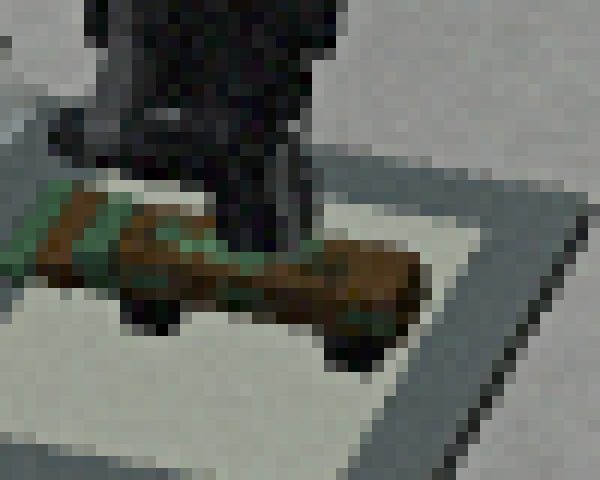

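Request:
{"api": "step_arm", "payload": {
  "commands": [
    [100, 0, 0, 0, 0],
    [100, 0, 0, 0, 0],
    [100, 0, 0, 0, 0],
    [100, 0, 0, 0.013, 0],
    [100, 0, 0, 0.026, 0]
  ]
}}

```text
time_s: 4.05
position: [0.5586, -0.2747, 0.0174]
orientation: [-0.0, 0.724, 0.69, -0.0]
ft_force: [-0.6, -0.1, -0.1]
gripper_width: 0.0855
```

Run:
```python
from h import *
go([.559,-.2755,.019],87.2)
cap('scene','s5')
cv2.imwrite('pics/s5b.png',cv2.resize(cv2.imread('pics/s5.png')[150:270, 60:200],None,fx=5,fy=5,interpolation=3))
```

```text
pos [ 0.5586 -0.2747  0.0174] head 87.19 zaxis [-4.e-04  2.e-04 -1.e+00] t 4.05 F [-0.6 -0.1 -0.1] gw 0.0855
shift [-0.0007  0.0005 -0.0016] spin -0.0002
```

View pics/s5b.png

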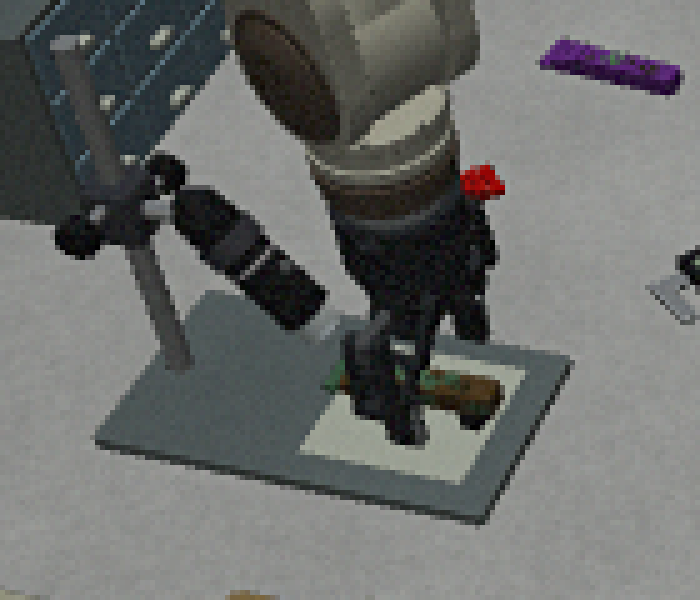

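Request:
{"api": "step_arm", "payload": {
  "commands": [
    [20, 0, 0, -0.001, 0],
    [10, 0, 0, -0.001, 0],
    [0, 0, 0, -0.001, 0],
    [0, 0, 0, -0.001, 0],
    [0, 0, 0, -0.001, 0]
  ],
  "grip_force": 60
}}

```text
time_s: 4.72
position: [0.5591, -0.275, 0.0203]
orientation: [0.0, 0.724, 0.69, 0.0]
ft_force: [0.1, -0.6, 3.8]
gripper_width: 0.0184
```

Run:
```python
from h import *
cap('wrist','w6')
go([.559,-.2755,.019],87.2)
cv2.imwrite('pics/w6b.png',cv2.resize(cv2.imread('pics/w6.png')[:, 60:460],None,fx=1.5,fy=1.5,interpolation=3))
```

```text
pos [ 0.5591 -0.2749  0.0202] head 87.2 zaxis [ 9.e-04 -4.e-04 -1.e+00] t 4.78 F [-1.  -0.   4.7] gw 0.0186
shift [-0.0006 -0.0001  0.0012] spin -0.0001
```

View pics/w6b.png

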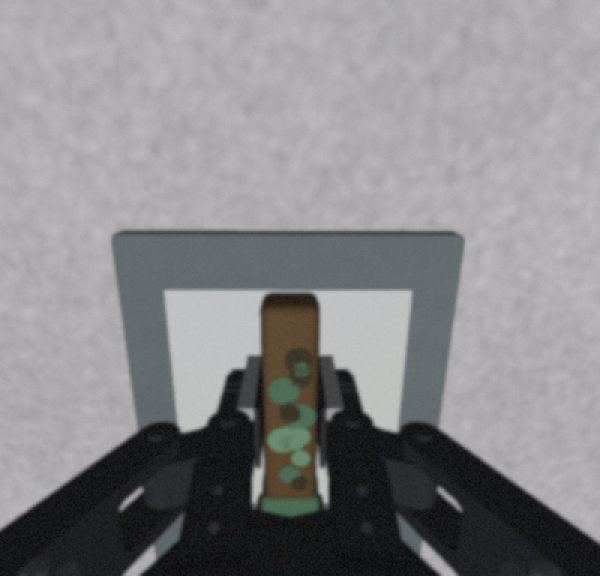

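Request:
{"api": "step_arm", "payload": {
  "commands": [
    [0, 0, 0, -0.003, 0],
    [0, 0.002, 0, -0.005, 0],
    [0, 0.02, 0, -0.006, 0],
    [0, 0.045, 0, -0.006, 0],
    [0, 0.07, 0, -0.006, 0]
  ],
  "grip_force": 80
}}

```text
time_s: 5.4
position: [0.562, -0.2032, 0.0254]
orientation: [-0.0, 0.724, 0.69, -0.0]
ft_force: [0.1, -0.3, -2.7]
gripper_width: 0.018
```

Request:
{"api": "step_arm", "payload": {
  "commands": [
    [0, 0.03, 0, 0, 0],
    [0, 0.06, 0, 0, 0],
    [0, 0.08, 0, -0.01, 0],
    [0, 0.1, 0, -0.03, 0],
    [0, 0.1, 0, -0.06, 0]
  ]
}}

```text
time_s: 6.02
position: [0.567, -0.1033, 0.0871]
orientation: [-0.0, 0.724, 0.69, -0.0]
ft_force: [0.2, 0.3, -1.8]
gripper_width: 0.0178
```

Run:
```python
from h import *
cap('wrist','w7');cap('scene','s7')
go([.5,0,.25],87.2)
cv2.imwrite('pics/w7b.png',cv2.resize(cv2.imread('pics/w7.png')[:, 60:460],None,fx=1.5,fy=1.5,interpolation=3))
```

```text
pos [ 0.5692 -0.1048  0.0907] head 87.22 zaxis [ 0.0067 -0.0013 -1.    ] t 6.12 F [-0.3 -0.4 -2. ] gw 0.0181
shift [ 0.1011 -0.0732 -0.1599] spin 0.0003
```

View pics/w7b.png

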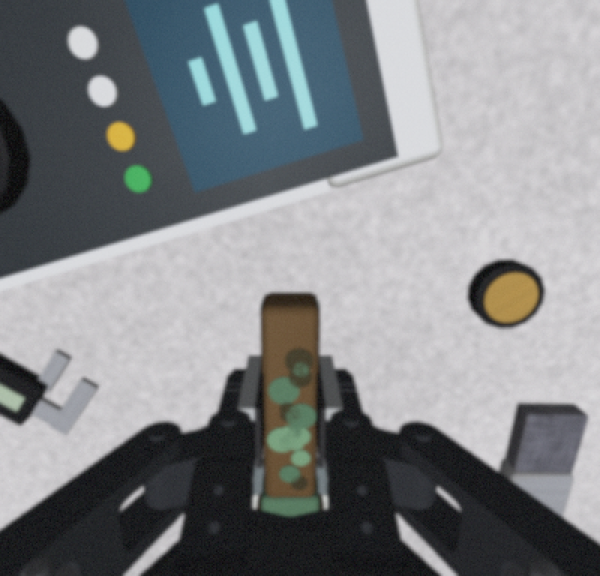

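View pics/s7.png

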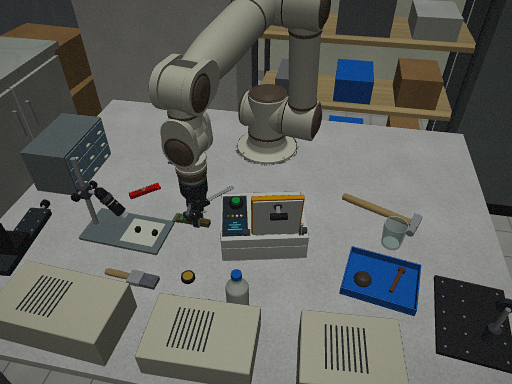

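Run:
```python
from h import *
s=r.sense(); print(np.degrees(s['joints']).round(1),head())
```

```text
[-10.4   7.9  -1.4  80.3  -0.   82.4] 87.2179676912479
```

Request:
{"api": "step_arm", "payload": {
  "commands": [
    [0, -0.01, -0.01, -0.05, -0.18],
    [0, -0.01, -0.02, -0.1, -0.36],
    [0, -0.01, -0.03, -0.15, -0.54],
    [0, 0, -0.05, -0.2, -0.72],
    [0, 0.03, -0.07, -0.21, -0.9]
  ]
}}

```text
time_s: 6.75
position: [0.4988, -0.0721, 0.2992]
orientation: [0.003, 0.351, 0.937, 0.0]
ft_force: [0.1, 0.2, -3.0]
gripper_width: 0.018
```

Run:
```python
from h import *
go([.46,.1,.29],193.7)
```

```text
pos [ 0.4988 -0.0721  0.2992] head 138.95 zaxis [ 5.e-03 -9.e-04 -1.e+00] t 6.75 F [ 0.1  0.2 -3. ] gw 0.018
shift [0.1423 0.1043 0.0089] spin -0.9555
```

Request:
{"api": "step_arm", "payload": {
  "commands": [
    [0, 0.03, 0.02, 0, -0.18],
    [0, 0.06, 0.04, 0, -0.36],
    [0, 0.09, 0.06, 0, -0.54],
    [0, 0.12, 0.08, 0, -0.72],
    [0, 0.14, 0.1, 0, -0.9]
  ]
}}

```text
time_s: 7.38
position: [0.4587, 0.097, 0.296]
orientation: [0.0, -0.093, 0.996, 0.0]
ft_force: [0.7, 0.1, -2.3]
gripper_width: 0.0178
```

Request:
{"api": "step_arm", "payload": {
  "commands": [
    [0, 0, 0, 0, -0.05],
    [0, 0, 0, 0, -0.05]
  ]
}}

```text
time_s: 7.62
position: [0.4592, 0.0961, 0.2957]
orientation: [0.0, -0.115, 0.993, -0.0]
ft_force: [-1.1, -1.0, -3.3]
gripper_width: 0.0182
```

Run:
```python
from h import *
go([.46,.1,.29],193.7)
cap('wrist','w8'); cap('side','d8')
cv2.imwrite('pics/w8b.png',cv2.resize(cv2.imread('pics/w8.png')[:, 40:480],None,fx=1.55,fy=1.55,interpolation=3))
```

```text
pos [0.4592 0.0961 0.2957] head -166.83 zaxis [ 2.e-04 -0.e+00 -1.e+00] t 7.62 F [-1.1 -1.  -3.3] gw 0.0182
shift [-0.0017  0.0037  0.0057] spin -0.0092
```

View pics/w8b.png

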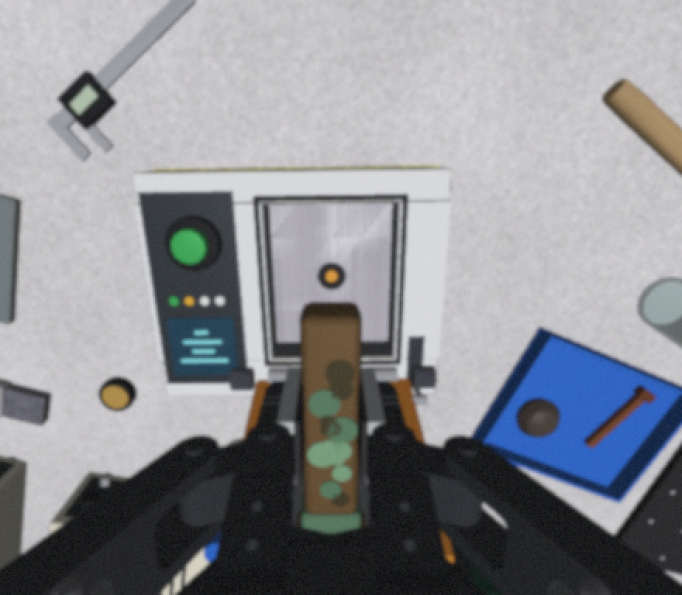

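View pics/d8.png

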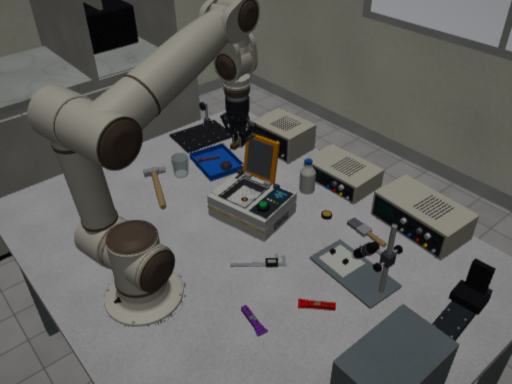

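Run:
```python
from h import *
a=cv2.imread('pics/w8.png')
cv2.imwrite('pics/w8c.png',cv2.resize(a[100:250,120:340],None,fx=3.6,fy=3.6,interpolation=3))
```

```text
(no output)
```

View pics/w8c.png

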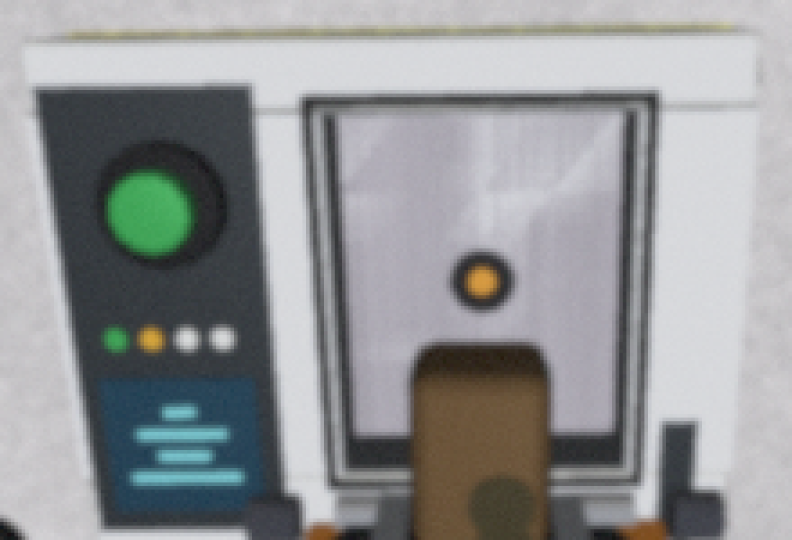

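Run:
```python
from h import *
np.set_printoptions(precision=4,suppress=True)
def z(n,u,v,zz):
    X=w('w8',120+(u+.5)/3.6-.5,100+(v+.5)/3.6-.5,zz); print(n,X,w('w8',round(120+u/3.6),round(100+v/3.6))); return X
A=[z('win',482,282,.065),z('btn',149,213,.118),z('FR',25,43,.1),z('FL',755,33,.1),z('wFR',303,100,.1),z('wFL',658,94,.1),z('wBR',332,484,.1),z('wBL',637,484,.1),
z('panel BL',286,520,.1),z('panel FL',248,88,.1)]
an=lambda d:np.degrees(np.arctan2(d[1],d[0]))
print(an(A[3]-A[2])-90,an(A[5]-A[4])-90,an(A[7]-A[6])-90,an(A[6]-A[4]),an(A[7]-A[5]),an(A[8]-A[9]))
z('chisel butt top',482,360,None) if 0 else print([w('w8',u,v) for u,v in [(253,203),(253,215),(253,230)]])
```

```text
win [0.4816 0.1015 0.065 ] [0.4808 0.1021 0.0673]
btn [ 0.4692 -0.0162  0.118 ] [ 0.4678 -0.0145  0.1239]
FR [ 0.426  -0.0688  0.1   ] [ 0.4263 -0.0681  0.1004]
FL [0.3673 0.1684 0.1   ] [0.3673 0.1694 0.0992]
wFR [0.4232 0.0251 0.1   ] [0.4235 0.0258 0.1025]
wFL [0.3938 0.1425 0.1   ] [0.3938 0.1429 0.102 ]
wBR [0.5646 0.061  0.1   ] [0.5629 0.0613 0.1028]
wBL [0.5376 0.1765 0.1   ] [0.5361 0.1763 0.1027]
panel BL [0.5843 0.0462 0.1   ] [0.5748 0.0475 0.1158]
panel FL [0.4236 0.0062 0.1   ] [0.423  0.0072 0.1022]
13.90114344507775 14.09764192389396 13.176030166667402 14.251261703977425 13.321410337050455 13.968262821317312
[array([0.4245, 0.0877, 0.32  ]), array([0.4295, 0.0889, 0.323 ]), array([0.4376, 0.0908, 0.3226])]
```

Run:
```python
from h import *
np.set_printoptions(precision=4,suppress=True)
for f,t in (('w8',[.4592,.0961,.2957]),):
    P,p,m=cloud(f); s=r.sense(); Rm=rot(s['orientation'])
    q=(P[m]-np.array(t))@Rm; q[:,2]*=-1
    q=q[(abs(q[:,0])<.06)&(abs(q[:,1])<.08)]
    for lo in np.arange(0,.12,.01):
        k=q[(q[:,2]>lo)&(q[:,2]<lo+.01)]
        if len(k): print(round(lo,3),len(k),k.min(0),k.max(0))
go([.4627,.0975,.15],193.8)
go([.4627,.0975,.0575],193.8)
```

```text
0.01 483 [-0.0559 -0.0221  0.0112] [0.0363 0.0225 0.02  ]
0.02 5688 [-0.0552 -0.0228  0.02  ] [0.0364 0.0226 0.03  ]
0.03 711 [-0.0117 -0.0228  0.03  ] [0.012  0.0226 0.04  ]
0.04 864 [-0.0115 -0.0258  0.04  ] [0.0126 0.0262 0.05  ]
0.05 1887 [-0.0128 -0.0423  0.05  ] [0.0146 0.0426 0.06  ]
0.06 5657 [-0.0132 -0.0473  0.06  ] [0.0144 0.048  0.07  ]
0.07 4570 [-0.013  -0.0537  0.07  ] [0.0187 0.0536 0.08  ]
0.08 8401 [-0.0117 -0.0591  0.08  ] [0.0186 0.0593 0.09  ]
0.09 8299 [ 0.003  -0.0633  0.09  ] [0.0187 0.0636 0.1   ]
0.1 985 [ 0.0151 -0.0564  0.1   ] [0.0214 0.0197 0.105 ]
pos [0.4593 0.0956 0.2957] head -166.92 zaxis [ 0.0001 -0.     -1.    ] t 7.72 F [ 0.5  0.1 -2.1] gw 0.0187
shift [-0.0037  0.0011  0.1457] spin -0.0125
pos [0.4593 0.0956 0.2957] head -166.92 zaxis [ 0.0001 -0.     -1.    ] t 7.72 F [ 0.5  0.1 -2.1] gw 0.0187
shift [-0.0037  0.0011  0.2382] spin -0.0125
```

Request:
{"api": "step_arm", "payload": {
  "commands": [
    [0, -0.004, 0.001, 0.04, -0.012],
    [0, -0.004, 0.001, 0.08, -0.012],
    [0, -0.004, 0.001, 0.12, -0.012],
    [0, -0.004, 0.001, 0.15, -0.012],
    [0, -0.004, 0.001, 0.15, -0.012]
  ]
}}

```text
time_s: 8.35
position: [0.4618, 0.097, 0.1438]
orientation: [-0.002, -0.12, 0.993, -0.0]
ft_force: [0.4, 0.9, -2.1]
gripper_width: 0.0181
```

Run:
```python
from h import *
cap('wrist','w9'); go([.4627,.0975,.065],193.8); go([.4627,.0975,.0575],193.8)
cv2.imwrite('pics/w9b.png',cv2.resize(cv2.imread('pics/w9.png')[:, 40:480],None,fx=1.55,fy=1.55,interpolation=3))
```

```text
pos [0.4626 0.0973 0.1457] head -166.21 zaxis [-1.1e-03 -3.0e-04 -1.0e+00] t 8.4 F [ 0.2  2.  -1.4] gw 0.018
shift [-0.0002  0.0002  0.0807] spin -0.0001
pos [0.4626 0.0973 0.1457] head -166.21 zaxis [-1.1e-03 -3.0e-04 -1.0e+00] t 8.4 F [ 0.2  2.  -1.4] gw 0.018
shift [-0.0002  0.0002  0.0882] spin -0.0001
```

View pics/w9b.png

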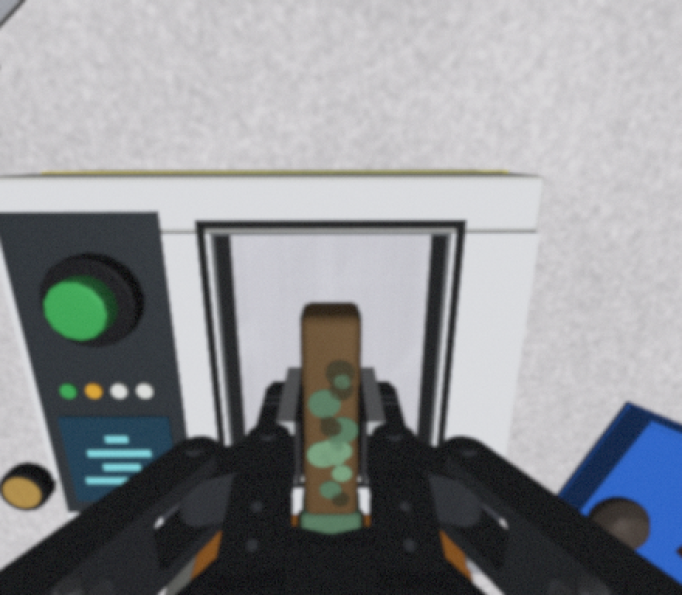

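Request:
{"api": "step_arm", "payload": {
  "commands": [
    [0, 0, 0, 0.03, 0],
    [0, 0, 0, 0.055, 0],
    [0, 0, 0, 0.07, 0],
    [0, 0, 0, 0.078, 0],
    [0, 0, 0, 0.081, 0]
  ]
}}

```text
time_s: 9.02
position: [0.4633, 0.0978, 0.0652]
orientation: [0.0, -0.121, 0.993, 0.0]
ft_force: [-0.1, 1.0, -2.0]
gripper_width: 0.0179
```

Request:
{"api": "step_arm", "payload": {
  "commands": [
    [0, 0, 0, 0.002, 0],
    [0, 0, 0, 0.004, 0]
  ]
}}

```text
time_s: 9.28
position: [0.4633, 0.0978, 0.0611]
orientation: [0.0, -0.121, 0.993, 0.0]
ft_force: [0.2, 0.1, -1.6]
gripper_width: 0.0183
```

Run:
```python
from h import *
go([.4627,.0975,.0575],193.8)
```

```text
pos [0.4633 0.0978 0.0611] head -166.12 zaxis [ 9.e-04  2.e-04 -1.e+00] t 9.28 F [ 0.2  0.1 -1.6] gw 0.0183
shift [ 0.0006 -0.0002  0.0036] spin 0.0013
```

Request:
{"api": "step_arm", "payload": {
  "commands": [
    [0, 0, 0, 0.001, 0],
    [0, 0, 0, 0.002, 0],
    [0, 0, 0, 0.002, 0]
  ]
}}

```text
time_s: 9.65
position: [0.4629, 0.0977, 0.0586]
orientation: [-0.0, -0.121, 0.993, 0.0]
ft_force: [-0.2, -0.4, -2.6]
gripper_width: 0.0181
```

Request:
{"api": "step_arm", "payload": {
  "commands": [
    [0, 0, 0, 0.001, 0],
    [0, 0, 0, 0.0015, 0],
    [0, 0, 0, 0.0015, 0]
  ]
}}

```text
time_s: 10.02
position: [0.4631, 0.0977, 0.0578]
orientation: [0.0, -0.121, 0.993, 0.0]
ft_force: [-3.0, 0.0, 5.2]
gripper_width: 0.0181
```

Request:
{"api": "step_arm", "payload": {
  "commands": [
    [28, 0, 0, 0, 0],
    [35, 0, 0, 0, 0],
    [45, 0, 0, 0, 0],
    [45, 0, 0, -0.01, 0],
    [45, 0, 0, -0.03, 0]
  ]
}}

```text
time_s: 10.65
position: [0.4625, 0.0977, 0.0874]
orientation: [-0.001, -0.121, 0.993, -0.0]
ft_force: [-0.1, -0.3, 0.5]
gripper_width: 0.0386
```

Request:
{"api": "step_arm", "payload": {
  "commands": [
    [45, 0, 0, -0.04, 0],
    [45, 0, 0, -0.09, 0],
    [45, 0, 0, -0.14, 0],
    [45, 0, 0, -0.18, 0],
    [45, 0, 0, -0.19, 0]
  ]
}}

```text
time_s: 11.28
position: [0.4636, 0.0979, 0.2803]
orientation: [0.002, -0.121, 0.993, 0.0]
ft_force: [0.4, -0.3, -1.3]
gripper_width: 0.0383
```

Run:
```python
from h import *
go([.4627,.0975,.0575],193.8)
cap('wrist','w10'); cap('side','d10'); cap('scene','s10')
cv2.imwrite('pics/w10b.png',cv2.resize(cv2.imread('pics/w10.png')[60:, 120:420],None,fx=1.85,fy=1.85,interpolation=3))
cv2.imwrite('pics/d10c.png',cv2.resize(cv2.imread('pics/d10.png')[130:250, 200:320],None,fx=5,fy=5,interpolation=3))
```

```text
pos [0.4636 0.0979 0.2803] head -166.13 zaxis [ 4.2e-03  9.0e-04 -1.0e+00] t 11.28 F [ 0.4 -0.3 -1.3] gw 0.0383
shift [ 1.900e-03 -1.000e-04  2.228e-01] spin 0.0013
```

View pics/w10b.png

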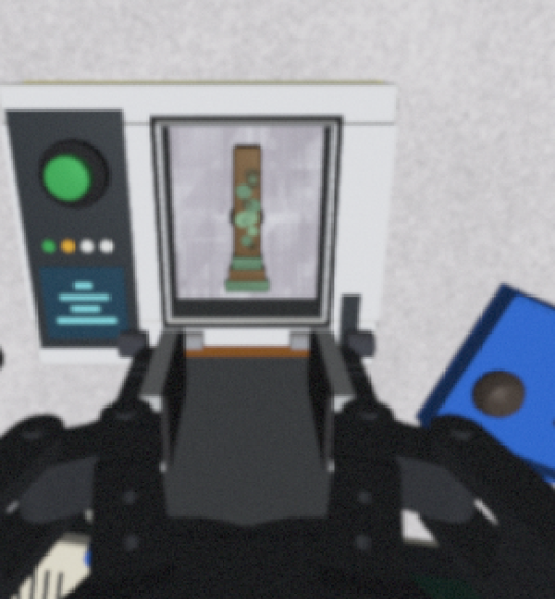

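View pics/d10c.png

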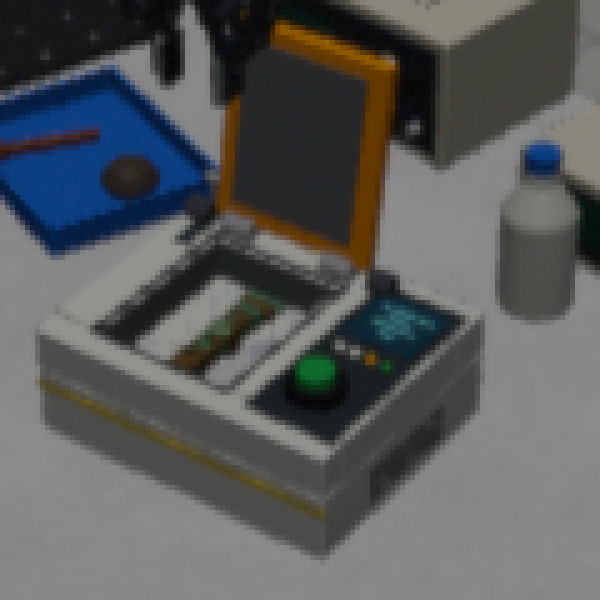

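View pics/s10.png

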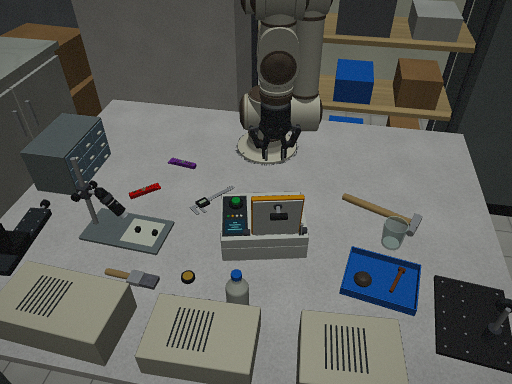

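Run:
```python
from h import *
np.set_printoptions(precision=4,suppress=True)
a=np.array([.9711,.2385,0]);b=np.array([-.2385,.9711,0]);O=np.array([.4938,.0737,0])
def an(X): d=np.array(X)-O; return np.array([d@a,d@b,d[2]])
for u,v in [(195,340),(298,340),(193,332),(250,352),(247,217),(247,147),(247,290),(232,217),(262,217)]:
    U,V=120+u/1.85,60+v/1.85; print((u,v),an(w('w10',round(U),round(V))),an(w('w10',U,V,.083)))
P,p,m=cloud('s10'); Q=np.stack([(P-O)@a,(P-O)@b,P[...,2]],-1)
for v in range(208,224):
    print(v,[Q[v,u].round(3) for u in (274,279,284)] , p[v,279])
im=cv2.imread('pics/s10.png'); k=8; c=cv2.resize(im[190:240,240:315],None,fx=k,fy=k,interpolation=0)
for hx,col in((.068,(0,0,255)),(.076,(0,255,0))):
    for y in(.0305-.022,.0305+.022):
        for dx,dz in((0,0),):
            X=O+a*(hx+.072)+b*y+np.array([0,0,.236]); u,v=proj('s10',X); print(hx,u,v); cv2.circle(c,(int((u-240+.5)*k),int((v-190+.5)*k)),3,col,-1)
cv2.imwrite('pics/s10h.png',c)
```

```text
(195, 340) [ 0.0711 -0.0061  0.1144] [ 0.0885 -0.0091  0.083 ]
(298, 340) [0.0708 0.0666 0.1147] [0.0883 0.0704 0.083 ]
(193, 332) [ 0.0683 -0.0081  0.1061] [ 0.0815 -0.0104  0.083 ]
(250, 352) [0.0766 0.0329 0.12  ] [0.0989 0.0334 0.083 ]
(247, 217) [-0.0109  0.0315  0.0849] [-0.01    0.0309  0.083 ]
(247, 147) [-0.0596  0.0314  0.0824] [-0.0591  0.0308  0.083 ]
(247, 290) [0.0485 0.0317 0.079 ] [0.0463 0.031  0.083 ]
(232, 217) [-0.0059  0.0193  0.0671] [-0.01    0.0203  0.083 ]
(262, 217) [-0.006   0.0425  0.0675] [-0.01    0.0415  0.083 ]
208 [array([0.122, 0.022, 0.237]), array([0.13 , 0.034, 0.244]), array([0.113, 0.049, 0.228])] [117 125 126]
209 [array([0.115, 0.023, 0.227]), array([0.132, 0.034, 0.242]), array([0.114, 0.049, 0.225])] [115 120 124]
210 [array([0.117, 0.023, 0.225]), array([0.137, 0.034, 0.244]), array([0.112, 0.05 , 0.219])] [114 116 120]
211 [array([0.113, 0.024, 0.217]), array([0.14 , 0.033, 0.243]), array([0.115, 0.049, 0.219])] [113 116 122]
212 [array([0.114, 0.024, 0.215]), array([0.14 , 0.033, 0.24 ]), array([0.113, 0.05 , 0.213])] [119 123 125]
213 [a
[... 632 characters left out ...]
9 [array([0.158, 0.019, 0.234]), array([0.158, 0.032, 0.233]), array([0.157, 0.045, 0.232])] [ 9 12 11]
220 [array([0.107, 0.025, 0.179]), array([0.103, 0.039, 0.174]), array([0.106, 0.052, 0.177])] [56 62 59]
221 [array([0.107, 0.025, 0.175]), array([0.104, 0.039, 0.171]), array([0.105, 0.052, 0.171])] [72 77 73]
222 [array([0.103, 0.026, 0.167]), array([0.103, 0.039, 0.166]), array([0.104, 0.053, 0.167])] [68 72 67]
223 [array([0.105, 0.026, 0.165]), array([0.104, 0.039, 0.164]), array([0.103, 0.053, 0.162])] [73 77 71]
0.068 269.1063531536552 213.38714867227685
0.068 286.4718707779044 212.82122949154981
0.076 269.33071477502597 215.61217456887533
0.076 286.7978667904988 215.04023346934724
```

View pics/s10h.png

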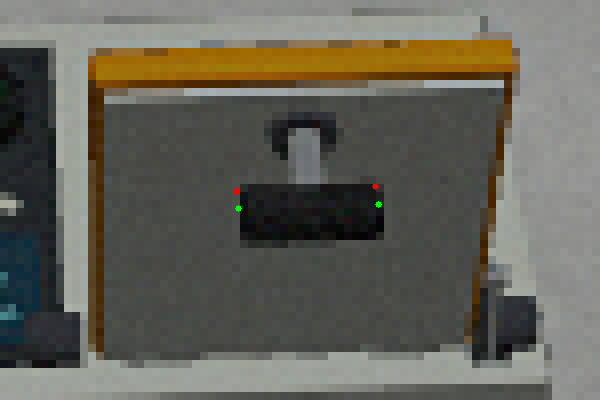

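Run:
```python
from h import *
go([.6307,.1408,.29],193.8);go([.6307,.1408,.21],193.8)
P,p,m=cloud('w10'); t=np.array([.4636,.0979,.2803]); Rm=rot(r.sense()['orientation'])
q=(P[m]-t)@Rm; q[:,2]*=-1
q=q[(abs(q[:,0]-.01)<.003)&(abs(q[:,1])<.05)&(q[:,2]>-.05)]; print(q[:,2].min(), np.percentile(q[:,2],[1,5,10]))
P,p,m=cloud('s10'); O=np.array([.4938,.0737,0]);a=np.array([.9711,.2385,0])
o=m&(p[...,0]>180)&(p[...,2]<60)&(p[...,1]>90); o[:180]=0;o[240:]=0; q=P[o]; print(len(q),q[:,2].max(),((q-O)@a).max())
```

```text
pos [0.463  0.0977 0.2768] head -166.12 zaxis [-1.e-04 -0.e+00 -1.e+00] t 11.43 F [-0.6 -1.7 -0.8] gw 0.0383
shift [-0.1731  0.0016 -0.0132] spin 0.0013
pos [0.463  0.0977 0.2768] head -166.12 zaxis [-1.e-04 -0.e+00 -1.e+00] t 11.43 F [-0.6 -1.7 -0.8] gw 0.0383
shift [-0.1731  0.0016  0.0668] spin 0.0013
0.010687157349679602 [0.01889142 0.0305706  0.04163878]Traceback (most recent call last):
  File "<stdin>", line 7, in <module>
    return umr_maximum(a, axis, None, out, keepdims, initial, where)
ValueError: zero-size array to reduction operation maximum which has no identity
```

Request:
{"api": "step_arm", "payload": {
  "commands": [
    [75, -0.02, 0, -0.025, 0],
    [75, -0.06, 0.001, -0.025, 0],
    [75, -0.1, 0.002, -0.025, 0],
    [75, -0.14, 0.002, -0.025, 0],
    [75, -0.173, 0.002, -0.025, 0]
  ]
}}

```text
time_s: 12.05
position: [0.6314, 0.1415, 0.2998]
orientation: [-0.001, -0.121, 0.993, -0.0]
ft_force: [0.7, -0.0, 0.2]
gripper_width: 0.0637
```

Request:
{"api": "step_arm", "payload": {
  "commands": [
    [75, 0, 0, 0, 0],
    [75, 0, 0, 0, 0]
  ]
}}

```text
time_s: 12.3
position: [0.6299, 0.141, 0.3009]
orientation: [-0.001, -0.121, 0.993, -0.0]
ft_force: [0.0, 0.1, -0.1]
gripper_width: 0.0639
```

Run:
```python
from h import *
go([.6307,.1408,.21],193.8)
cap('wrist','w11'); cap('scene','s11')
cv2.imwrite('pics/w11b.png',cv2.resize(cv2.imread('pics/w11.png')[60:, 90:450],None,fx=1.85,fy=1.85,interpolation=3))
cv2.imwrite('pics/s11b.png',cv2.resize(cv2.imread('pics/s11.png')[100:280, 190:370],None,fx=3.3,fy=3.3,interpolation=3))
```

```text
pos [0.6299 0.141  0.3009] head -166.12 zaxis [-2.2e-03 -5.0e-04 -1.0e+00] t 12.3 F [ 0.   0.1 -0.1] gw 0.0639
shift [-0.0009 -0.0004  0.0909] spin 0.0013
```

View pics/w11b.png

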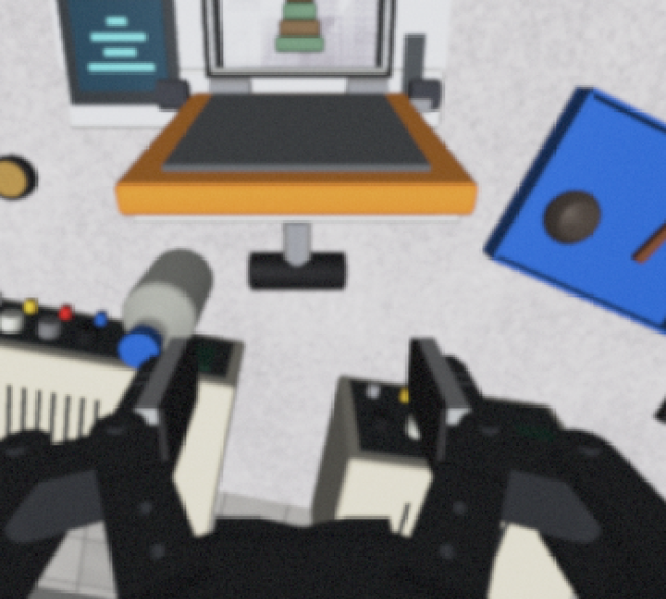

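View pics/s11b.png

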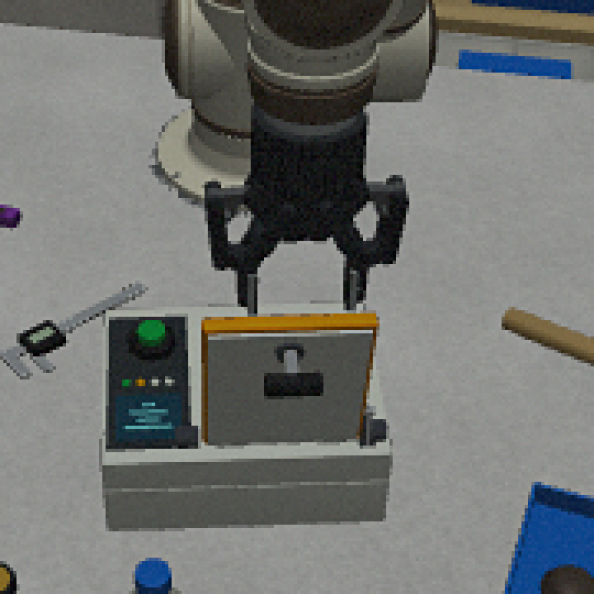

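Run:
```python
from h import *
np.set_printoptions(precision=4,suppress=True)
a=np.array([.9711,.2385,0]);b=np.array([-.2385,.9711,0]);O=np.array([.4938,.0737,0])
def an(X): d=np.array(X)-O; return np.array([d@a,d@b,d[2]])
print('tcp',an(r.sense()['position']))
for u,v in [(297,262),(252,262),(343,262),(297,255),(297,285),(250,280),(345,280),(297,200),(297,187),(120,187),(474,187),(160,320)]:
    U,V=90+(u+.5)/1.85-.5,60+(v+.5)/1.85-.5; print((u,v),an(w('w11',round(U),round(V))),an(w('w11',U,V,.244)))
```

```text
tcp [0.1479 0.0329 0.3025]
(297, 262) [0.1414 0.0302 0.2445] [0.142  0.0305 0.244 ]
(252, 262) [0.1422 0.0107 0.2426] [0.142  0.0108 0.244 ]
(343, 262) [0.142  0.0504 0.2429] [0.1419 0.0505 0.244 ]
(297, 255) [0.1388 0.0302 0.2448] [0.1387 0.0305 0.244 ]
(297, 285) [0.1529 0.0302 0.2442] [0.1528 0.0304 0.244 ]
(250, 280) [0.1496 0.01   0.2458] [0.1505 0.0097 0.244 ]
(345, 280) [0.1494 0.0512 0.2461] [0.1504 0.0516 0.244 ]
(297, 200) [0.1087 0.0306 0.2679] [0.1143 0.0305 0.244 ]
(297, 187) [0.1039 0.0306 0.2677] [0.1088 0.0305 0.244 ]
(120, 187) [ 0.104  -0.0342  0.2673] [ 0.1089 -0.0429  0.244 ]
(474, 187) [0.1038 0.096  0.2674] [0.1087 0.1039 0.244 ]
(160, 320) [ 0.2364 -0.0723  0.1139] [ 0.1701 -0.0318  0.244 ]
```

Request:
{"api": "step_arm", "payload": {
  "commands": [
    [75, 0.001, -0.002, 0.03, 0],
    [75, 0.001, -0.002, 0.06, 0],
    [75, 0.001, -0.002, 0.08, 0],
    [75, 0.001, -0.002, 0.09, 0],
    [75, 0.001, -0.002, 0.09, 0]
  ],
  "grip_force": 30
}}

```text
time_s: 13.02
position: [0.6294, 0.1389, 0.2125]
orientation: [0.0, -0.121, 0.993, 0.0]
ft_force: [0.7, 1.1, -0.8]
gripper_width: 0.0639
```

Run:
```python
from h import *
go([.6307,.1408,.21],193.8)
cap('wrist','w12'); cap('scene','s12')
cv2.imwrite('pics/w12b.png',cv2.resize(cv2.imread('pics/w12.png')[60:, 90:450],None,fx=1.85,fy=1.85,interpolation=3))
cv2.imwrite('pics/s12b.png',cv2.resize(cv2.imread('pics/s12.png')[140:280, 190:330],None,fx=4.2,fy=4.2,interpolation=3))
```

```text
pos [0.6294 0.1389 0.2125] head -166.12 zaxis [ 1.e-04  0.e+00 -1.e+00] t 13.03 F [ 0.7  1.1 -0.8] gw 0.0639
shift [-0.0017  0.0015  0.0025] spin 0.0014
```

View pics/w12b.png

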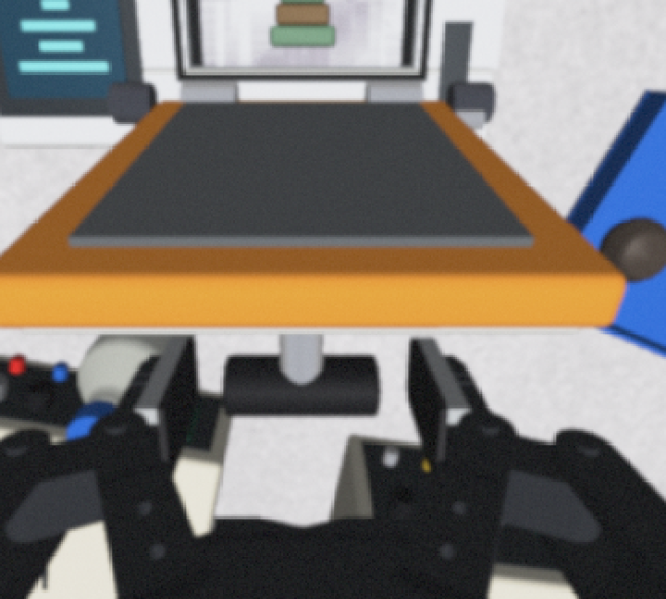

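View pics/s12b.png

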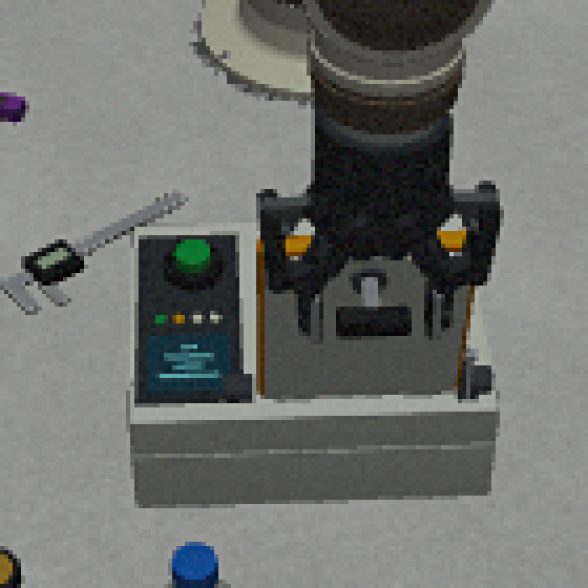

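Request:
{"api": "step_arm", "payload": {
  "commands": [
    [50, -0.001, 0, 0.002, 0],
    [40, -0.001, 0, 0.002, 0],
    [30, -0.001, 0, 0.002, 0],
    [30, -0.001, 0, 0.002, 0],
    [30, -0.001, 0, 0.002, 0]
  ],
  "grip_force": 40
}}

```text
time_s: 13.75
position: [0.6314, 0.1391, 0.2111]
orientation: [0.001, -0.121, 0.993, -0.0]
ft_force: [0.9, -2.5, 4.7]
gripper_width: 0.0434
```

Run:
```python
from h import *
go([.6307,.1408,.21],193.8)
cap('wrist','w13')
cv2.imwrite('pics/w13b.png',cv2.resize(cv2.imread('pics/w13.png')[160:340, 150:370],None,fx=3.3,fy=3.3,interpolation=3))
```

```text
pos [0.6314 0.1391 0.2111] head -166.13 zaxis [ 0.0019 -0.     -1.    ] t 13.75 F [ 0.9 -2.5  4.7] gw 0.0434
shift [0.0003 0.0018 0.0011] spin 0.0012
```

View pics/w13b.png

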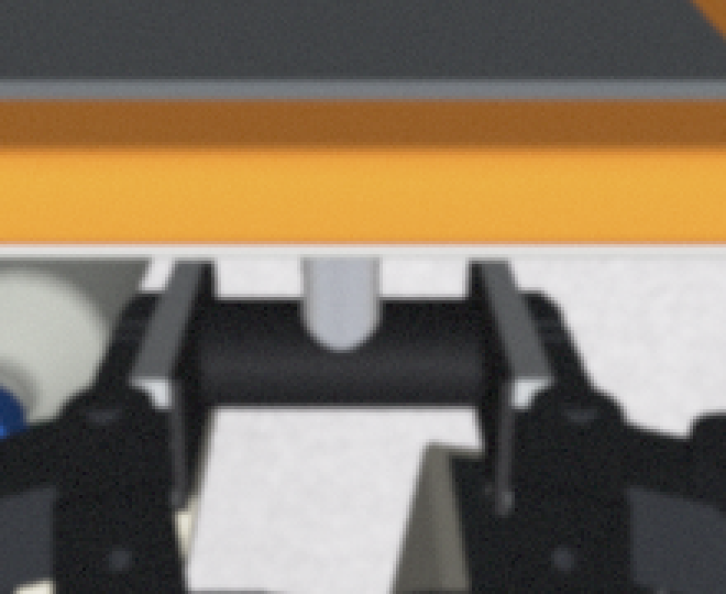

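Run:
```python
import numpy as np
th=[0]+list(np.arange(.1,1.05,.1))+list(np.arange(1.07,1.76,.07))
th=[0,.08,.16,.25,.34,.43,.52,.61,.7,.79,.88,.96,1.04,1.12,1.2,1.27,1.34,1.41,1.48,1.55,1.61,1.66,1.70,1.73,1.745,1.76]
R=.148;p0=np.radians(118.93)
P=[(R*np.cos(p0-t)-R*np.cos(p0), R*np.sin(p0)-R*np.sin(p0-t)) for t in th]
for c in range(0,25,5):
    print([[0,*(round(P[c+i][k]-P[c][k],4) for k in (0,1))] for i in range(1,6)],th[c+5])
print(P[-1])
```

```text
[[0, np.float64(0.0106), np.float64(-0.0053)], [0, np.float64(0.0216), np.float64(-0.0098)], [0, np.float64(0.0343), np.float64(-0.0137)], [0, np.float64(0.0473), np.float64(-0.0165)], [0, np.float64(0.0605), np.float64(-0.0181)]] 0.43
[[0, np.float64(0.0133), np.float64(-0.0004)], [0, np.float64(0.0266), np.float64(0.0004)], [0, np.float64(0.0398), np.float64(0.0024)], [0, np.float64(0.0527), np.float64(0.0056)], [0, np.float64(0.0653), np.float64(0.0099)]] 0.88
[[0, np.float64(0.0108), np.float64(0.0048)], [0, np.float64(0.0212), np.float64(0.0104)], [0, np.float64(0.0312), np.float64(0.0168)], [0, np.float64(0.0406), np.float64(0.024)], [0, np.float64(0.0483), np.float64(0.031)]] 1.27
[[0, np.float64(0.0072), np.float64(0.0074)], [0, np.float64(0.0139), np.float64(0.0153)], [0, np.float64(0.02), np.float64(0.0237)], [0, np.float64(0.0255), np.float64(0.0325)], [0, np.float64(0.0297), np.float64(0.0403)]] 1.61
[[0, np.float64(0.0032), np.float64(0.0067)], [0, np.float64(0.0054), np.float64(0.0122)], [0, np.float64(0.007), np.float64(0.0163)], [0, np.float64(0.0077), np.float64(0.0184)], [0, np.float64(0.0084), np.float64(0.0205)]] 1.76
(np.float64(0.2122784348691679), np.float64(0.08357712753927196))
```

Request:
{"api": "step_arm", "payload": {
  "commands": [
    [30, 0.0106, 0, -0.0053, 0],
    [30, 0.0216, 0, -0.0098, 0],
    [30, 0.0343, 0, -0.0137, 0],
    [30, 0.0473, 0, -0.0165, 0],
    [30, 0.0605, 0, -0.0181, 0]
  ]
}}

```text
time_s: 14.42
position: [0.5718, 0.1244, 0.2285]
orientation: [0.0, -0.121, 0.993, -0.0]
ft_force: [3.3, -3.2, -0.2]
gripper_width: 0.0431
```

Run:
```python
from h import *
go([.6307,.1408,.21],193.8)
cap('wrist','w14')
cv2.imwrite('pics/w14b.png',cv2.resize(cv2.imread('pics/w14.png')[100:, 100:420],None,fx=1.9,fy=1.9,interpolation=3))
```

```text
pos [0.5718 0.1244 0.2285] head -166.13 zaxis [ 8.e-04 -3.e-04 -1.e+00] t 14.43 F [ 3.3 -3.2 -0.2] gw 0.0431
shift [-0.0611  0.0018  0.0185] spin 0.0012
```

View pics/w14b.png

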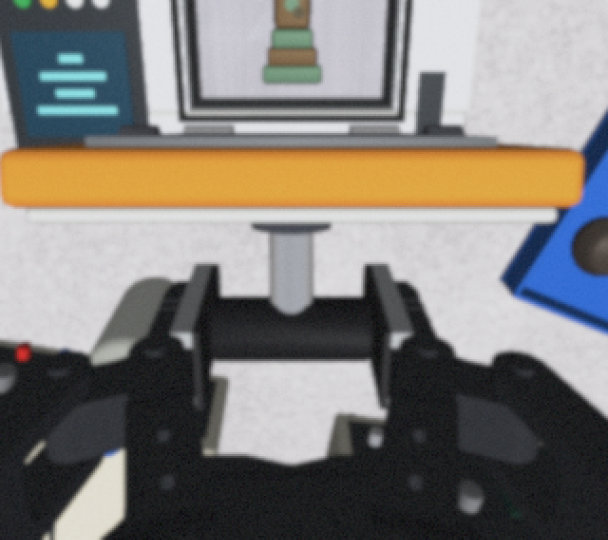

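Flap follows, the bar well held. Continue.

Request:
{"api": "step_arm", "payload": {
  "commands": [
    [30, 0.0133, 0, -0.0004, 0],
    [30, 0.0266, 0, 0.0004, 0],
    [30, 0.0398, 0, 0.0024, 0],
    [30, 0.0527, 0, 0.0056, 0],
    [30, 0.0653, 0, 0.0099, 0]
  ]
}}

```text
time_s: 15.1
position: [0.508, 0.1086, 0.2187]
orientation: [0.0, -0.121, 0.993, -0.0]
ft_force: [0.4, -3.9, 2.0]
gripper_width: 0.0431
```

Request:
{"api": "step_arm", "payload": {
  "commands": [
    [30, 0.0108, 0, 0.0048, 0],
    [30, 0.0212, 0, 0.0104, 0],
    [30, 0.0312, 0, 0.0168, 0],
    [30, 0.0406, 0, 0.024, 0],
    [30, 0.0483, 0, 0.031, 0]
  ]
}}

```text
time_s: 15.72
position: [0.4603, 0.0968, 0.1871]
orientation: [-0.001, -0.121, 0.993, -0.001]
ft_force: [-3.4, -5.8, 3.4]
gripper_width: 0.0429
```

Run:
```python
from h import *
go([.6307,.1408,.21],193.8)
cap('wrist','w15')
cv2.imwrite('pics/w15b.png',cv2.resize(cv2.imread('pics/w15.png')[100:, 100:420],None,fx=1.9,fy=1.9,interpolation=3))
```

```text
pos [0.4603 0.0968 0.1871] head -166.14 zaxis [-0.0018 -0.0012 -1.    ] t 15.72 F [-3.4 -5.8  3.4] gw 0.0429
shift [-0.1759  0.0019 -0.0233] spin 0.0011
```

View pics/w15b.png

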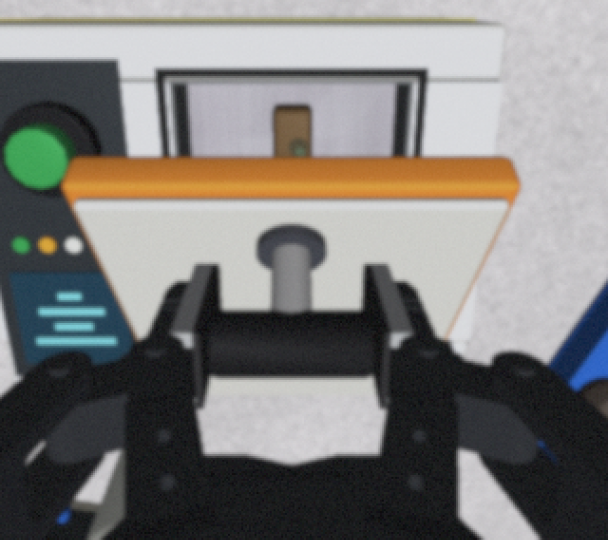

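Request:
{"api": "step_arm", "payload": {
  "commands": [
    [30, 0.0072, 0, 0.0074, 0],
    [30, 0.0139, 0, 0.0153, 0],
    [30, 0.02, 0, 0.0237, 0],
    [30, 0.0255, 0, 0.0325, 0],
    [30, 0.0297, 0, 0.0403, 0]
  ]
}}

```text
time_s: 16.4
position: [0.4312, 0.0895, 0.1461]
orientation: [-0.002, -0.121, 0.993, -0.001]
ft_force: [-3.4, -7.2, -0.1]
gripper_width: 0.0432
```

Request:
{"api": "step_arm", "payload": {
  "commands": [
    [30, 0.0032, 0, 0.0067, 0],
    [30, 0.0054, 0, 0.0122, 0],
    [30, 0.007, 0, 0.0163, 0],
    [30, 0.0077, 0, 0.0184, 0],
    [30, 0.0077, 0, 0.0184, 0]
  ]
}}

```text
time_s: 17.02
position: [0.4237, 0.0876, 0.1276]
orientation: [-0.002, -0.121, 0.993, -0.001]
ft_force: [-4.4, -6.5, -0.6]
gripper_width: 0.0431
```

Run:
```python
from h import *
go([.6307,.1408,.21],193.8)
cap('wrist','w16');cap('side','d16')
cv2.imwrite('pics/w16b.png',cv2.resize(cv2.imread('pics/w16.png')[100:, 100:420],None,fx=1.9,fy=1.9,interpolation=3))
cv2.imwrite('pics/d16c.png',cv2.resize(cv2.imread('pics/d16.png')[130:250, 200:320],None,fx=5,fy=5,interpolation=3))
```

```text
pos [0.4237 0.0876 0.1276] head -166.14 zaxis [-0.0039 -0.0019 -1.    ] t 17.02 F [-4.4 -6.5 -0.6] gw 0.0431
shift [-0.2134  0.0019 -0.0834] spin 0.001
```

View pics/w16b.png

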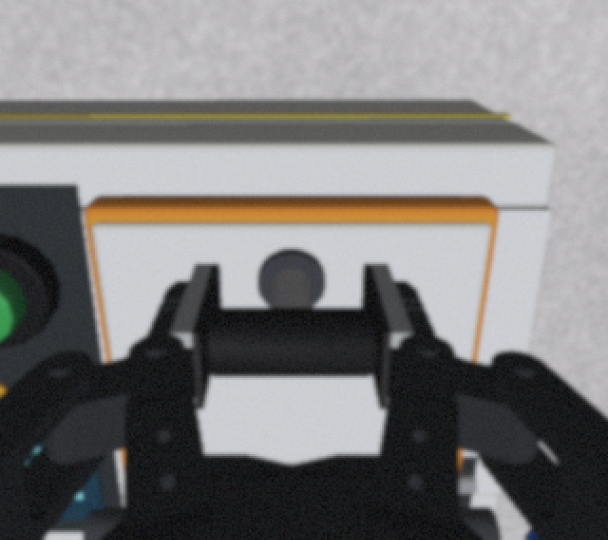

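View pics/d16c.png

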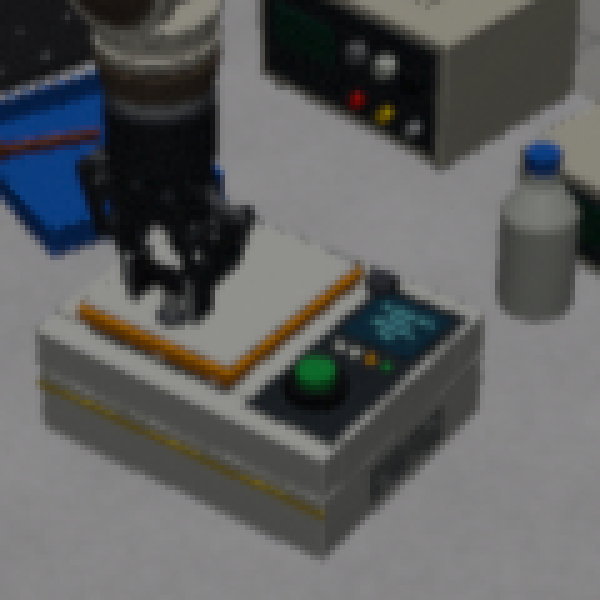

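Request:
{"api": "step_arm", "payload": {
  "commands": [
    [30, 0.0003, 0, 0.002, 0],
    [30, 0.0006, 0, 0.004, 0],
    [30, 0.0006, 0, 0.004, 0]
  ]
}}

```text
time_s: 17.5
position: [0.4225, 0.0874, 0.1235]
orientation: [-0.003, -0.121, 0.993, -0.001]
ft_force: [-8.8, -7.6, 0.6]
gripper_width: 0.0432
```

Run:
```python
from h import *
go([.6307,.1408,.21],193.8)
P,p,m=(cap('wrist','w17'),cloud('w17'))[1]
O=np.array([.4938,.0737,0]);a=np.array([.9711,.2385,0]);b=np.array([-.2385,.9711,0])
Q=np.stack([(P-O)@a,(P-O)@b,P[...,2]],-1)
s=m&(abs(Q[...,1]-.031)<.05)&(Q[...,0]>-.09)&(Q[...,0]<.05)&(Q[...,2]<.135)&(Q[...,2]>.1)
for lo in np.arange(-.09,.05,.01):
    k=s&(Q[...,0]>lo)&(Q[...,0]<lo+.01)
    if k.sum()>20: print(round(lo,3),k.sum(),np.median(Q[k][:,2]).round(4))
```

```text
pos [0.4225 0.0874 0.1235] head -166.15 zaxis [-0.0053 -0.0023 -1.    ] t 17.5 F [-8.8 -7.6  0.6] gw 0.0432
shift [-0.2145  0.0019 -0.0878] spin 0.0009
-0.09 4239 0.1158
-0.08 2524 0.123
-0.07 1793 0.1232
-0.06 787 0.123
-0.05 90 0.1228
-0.03 430 0.123
-0.02 1075 0.1229
-0.01 1124 0.1229
-0.0 1040 0.1228
0.01 182 0.1227
```

Request:
{"api": "step_arm", "payload": {
  "commands": [
    [30, -0.001, 0, 0.001, 0],
    [30, -0.001, 0, 0.002, 0],
    [30, -0.001, 0, 0.002, 0]
  ]
}}

```text
time_s: 17.92
position: [0.4224, 0.0873, 0.1231]
orientation: [-0.003, -0.121, 0.993, -0.001]
ft_force: [-20.5, -11.1, 17.6]
gripper_width: 0.0432
```

Request:
{"api": "step_arm", "payload": {
  "commands": [
    [60, 0, 0, -0.002, 0],
    [75, 0, 0, -0.002, 0],
    [75, 0, 0, -0.002, 0],
    [75, 0, 0, -0.02, 0],
    [75, 0, 0, -0.05, 0]
  ]
}}

```text
time_s: 18.55
position: [0.4255, 0.0886, 0.1735]
orientation: [-0.001, -0.121, 0.993, 0.0]
ft_force: [-0.0, 0.2, 0.5]
gripper_width: 0.0641
```

Request:
{"api": "step_arm", "payload": {
  "commands": [
    [40, 0, 0, -0.05, 0],
    [0, -0.01, -0.03, -0.08, 0],
    [0, -0.01, -0.06, -0.08, 0],
    [0, -0.01, -0.06, -0.08, 0],
    [0, -0.01, -0.06, -0.08, 0]
  ],
  "grip_force": 60
}}

```text
time_s: 19.18
position: [0.4499, 0.033, 0.2531]
orientation: [0.0, -0.121, 0.993, 0.0]
ft_force: [-0.1, -0.1, -0.1]
gripper_width: 0.0002
```

Run:
```python
from h import *
cap('wrist','w18');cap('side','d18')
cv2.imwrite('pics/w18b.png',cv2.resize(cv2.imread('pics/w18.png')[:, 40:480],None,fx=1.55,fy=1.55,interpolation=3))
cv2.imwrite('pics/d18c.png',cv2.resize(cv2.imread('pics/d18.png')[130:250, 200:320],None,fx=5,fy=5,interpolation=3))
go([.469,-.0145,.2],193.8)
```

```text
pos [0.4498 0.0333 0.2528] head -166.09 zaxis [-0.e+00  2.e-04 -1.e+00] t 19.27 F [-0.7 -0.3  0.3] gw -0.0002
shift [-0.0071 -0.051   0.0528] spin 0.002
```

View pics/w18b.png

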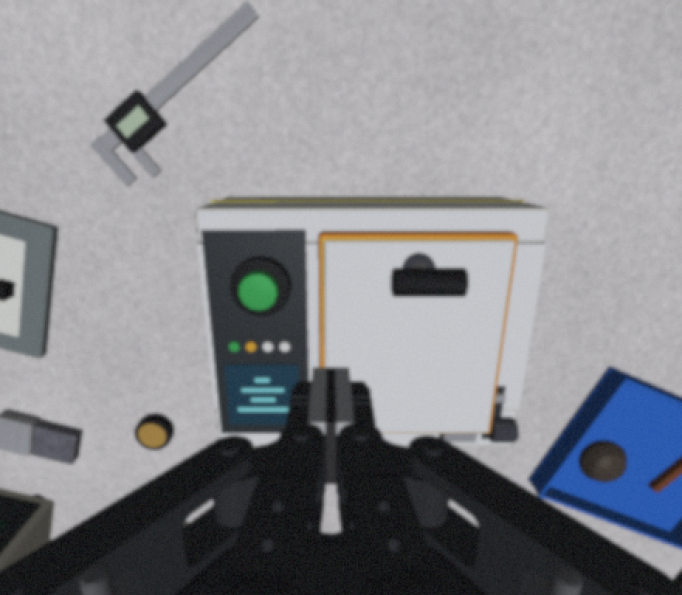

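View pics/d18c.png

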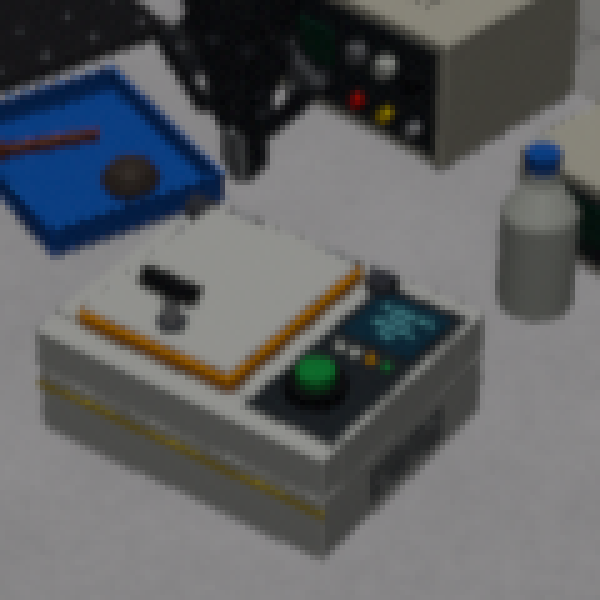

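Flap is shut. Locate the button from this view.

Run:
```python
from h import *
P,p,m=cloud('w18')
g=(p[...,1].astype(int)>p[...,0]+50)&(p[...,1].astype(int)>p[...,2]+30)
n,l,st,c=cv2.connectedComponentsWithStats(g.astype(np.uint8)); i=1+np.argmax(st[1:,4]); k=(l==i)&m
print(st[i],c[i],np.median(P[k],0),w('w18',*c[i],.118), np.percentile(P[k][:,2],[5,50,95]))
s=k&(P[...,2]>np.median(P[k][:,2])-.003); print((P[s].min(0)+P[s].max(0))/2)
# closed-finger geometry in tool frame
t=r.sense(); Rm=rot(t['orientation']); q=(P[m]-t['position'])@Rm; q[:,2]*=-1; q=q[(abs(q[:,1])<.03)&(abs(q[:,0])<.03)&(q[:,2]>-.03)]; print(q[:,2].min(), q[q[:,2]<.03].mean(0))
b=np.median(P[s],0); 
go([.469,-.0145,.118-.012+.02],193.8)
```

```text
[194 176  25  25 486] [205.96502058 187.72427984] [ 0.46741146 -0.01482617  0.12340873] [ 0.46929505 -0.01539654  0.118     ] [0.12118653 0.12340873 0.12466399]
[ 0.46815343 -0.01471891  0.12317913]
0.011091074746333331 [ 0.00907105 -0.00024563  0.02255547]
pos [0.4498 0.0333 0.2528] head -166.09 zaxis [-0.e+00  2.e-04 -1.e+00] t 19.27 F [-0.7 -0.3  0.3] gw -0.0002
shift [-0.0071 -0.051   0.1268] spin 0.002
```

Request:
{"api": "step_arm", "payload": {
  "commands": [
    [0, -0.003, -0.025, 0.03, 0],
    [0, -0.0065, -0.051, 0.06, 0],
    [0, -0.0065, -0.051, 0.09, 0],
    [0, -0.0065, -0.051, 0.112, 0],
    [0, -0.0065, -0.051, 0.125, 0]
  ]
}}

```text
time_s: 19.9
position: [0.468, -0.0146, 0.1266]
orientation: [-0.001, -0.121, 0.993, 0.0]
ft_force: [-0.2, 0.4, -0.3]
gripper_width: 0.0002
```

Run:
```python
from h import *
go([.4685,-.0148,.105],193.8)
cap('side','d19')
cv2.imwrite('pics/d19c.png',cv2.resize(cv2.imread('pics/d19.png')[130:250, 200:320],None,fx=5,fy=5,interpolation=3))
```

```text
pos [ 0.468  -0.0146  0.1266] head -166.08 zaxis [-1.3e-03  2.0e-04 -1.0e+00] t 19.9 F [-0.2  0.4 -0.3] gw 0.0002
shift [-0.0004 -0.0003  0.0216] spin 0.0022
```

View pics/d19c.png

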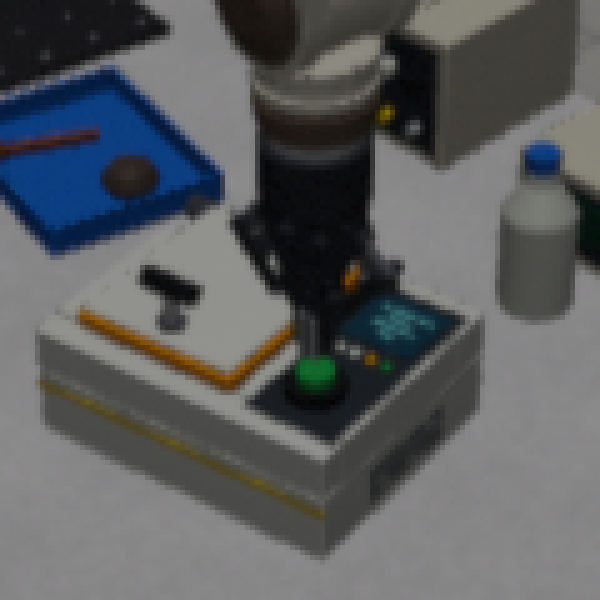

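Request:
{"api": "step_arm", "payload": {
  "commands": [
    [0, 0, 0, 0.008, 0],
    [0, 0, 0, 0.014, 0],
    [0, 0, 0, 0.018, 0],
    [0, 0, 0, 0.021, 0],
    [0, 0, 0, 0.021, 0]
  ]
}}

```text
time_s: 20.58
position: [0.469, -0.0151, 0.1083]
orientation: [0.001, -0.121, 0.993, 0.0]
ft_force: [-3.0, 1.4, 13.5]
gripper_width: 0.0001
```

Request:
{"api": "step_arm", "payload": {
  "commands": [
    [0, 0, 0, 0.002, 0],
    [0, 0, 0, 0.004, 0],
    [0, 0, 0, 0.004, 0]
  ]
}}

```text
time_s: 20.95
position: [0.4693, -0.0151, 0.1078]
orientation: [0.003, -0.121, 0.993, -0.0]
ft_force: [-15.8, 2.0, 40.9]
gripper_width: 0.0001
```

Run:
```python
from h import *
np.set_printoptions(precision=4,suppress=True)
cap('side','d20');cap('wrist','w20');cap('scene','s20')
for n in('d19','d20'): cv2.imwrite(f'pics/{n}z.png',cv2.resize(cv2.imread(f'pics/{n}.png')[180:225, 240:290],None,fx=12,fy=12,interpolation=3))
cv2.imwrite('pics/s20z.png',cv2.resize(cv2.imread('pics/s20.png')[180:250, 205:290],None,fx=8,fy=8,interpolation=3))
cv2.imwrite('pics/w20b.png',cv2.resize(cv2.imread('pics/w20.png')[100:, 100:420],None,fx=1.9,fy=1.9,interpolation=3))
print(r.sense()['position'],r.sense()['ft_force'])
```

```text
[ 0.4693 -0.0151  0.1078] [-15.3613   1.7586  40.987 ]
```

View pics/d20z.png

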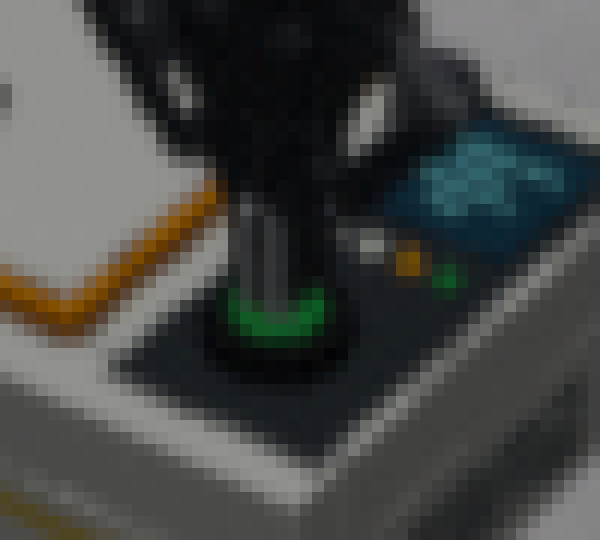

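View pics/s20z.png

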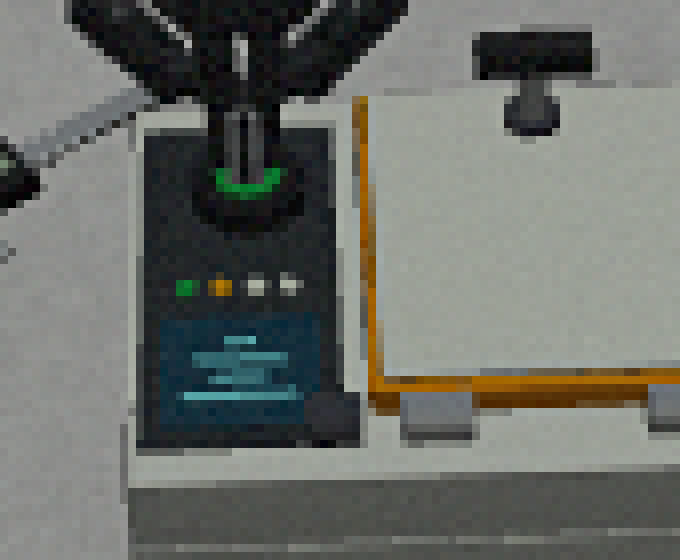

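View pics/w20b.png

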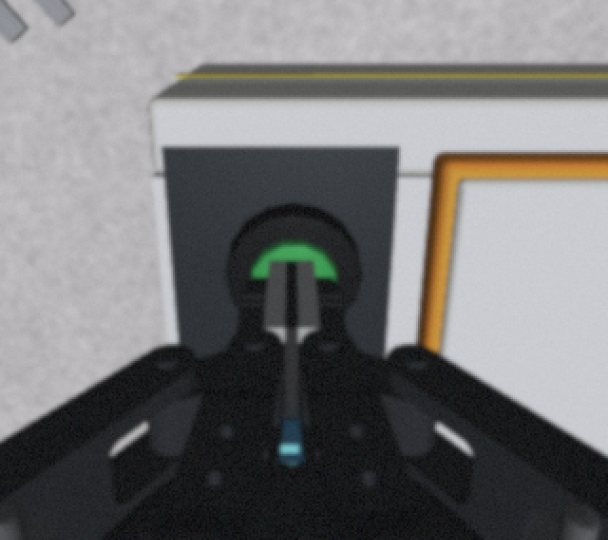

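Request:
{"api": "step_arm", "payload": {
  "commands": [
    [0, 0, 0, -0.01, 0],
    [0, 0, 0, -0.03, 0],
    [0, 0, 0, -0.07, 0],
    [0, 0.03, 0, -0.12, 0],
    [0, 0.06, 0, -0.14, 0]
  ]
}}

```text
time_s: 21.72
position: [0.4102, -0.0298, 0.2452]
orientation: [0.001, -0.121, 0.993, -0.0]
ft_force: [1.1, -0.0, -0.1]
gripper_width: 0.0001
```

Run:
```python
from h import *
cap('side','d21');cap('wrist','w21');cap('scene','s21')
for n in('d21',): cv2.imwrite(f'pics/{n}z.png',cv2.resize(cv2.imread(f'pics/{n}.png')[130:250, 190:320],None,fx=5,fy=5,interpolation=3))
cv2.imwrite('pics/w21b.png',cv2.resize(cv2.imread('pics/w21.png')[:, 40:480],None,fx=1.55,fy=1.55,interpolation=3))
P,p,m=cloud('w21')
O=np.array([.4938,.0737,0]);a=np.array([.9711,.2385,0]);b=np.array([-.2385,.9711,0])
Q=np.stack([(P-O)@a,(P-O)@b,P[...,2]],-1)
for y0 in (-.01,.08):
  for lo in np.arange(-.09,.06,.02):
    k=m&(abs(Q[...,1]-y0)<.012)&(Q[...,0]>lo)&(Q[...,0]<lo+.01)&(Q[...,2]<.15)
    if k.sum()>15: print(y0,round(lo,3),k.sum(),np.median(Q[k][:,2]).round(4))
g=(p[...,1].astype(int)>p[...,0]+50)&(p[...,1].astype(int)>p[...,2]+30)
n,l,st,c=cv2.connectedComponentsWithStats(g.astype(np.uint8)); i=1+np.argmax(st[1:,4]); k=(l==i)&m
print(np.median(P[k],0)); print(r.sense()['time_s'],r.sense()['ft_force'])
```

```text
-0.01 -0.09 328 0.1139
-0.01 -0.07 178 0.1227
-0.01 -0.05 169 0.1227
-0.01 -0.03 164 0.1227
-0.01 -0.01 155 0.1228
-0.01 0.01 52 0.1224
0.08 -0.09 334 0.1139
0.08 -0.07 178 0.1226
0.08 -0.05 130 0.1226
0.08 -0.03 164 0.1226
0.08 -0.01 150 0.1226
0.08 0.01 146 0.1226
0.08 0.03 136 0.1227
0.08 0.05 124 0.1226
[ 0.46175978 -0.01696051  0.12329312]
21.875 [-0.07231459  0.03245944 -0.18103859]
```

View pics/d21z.png

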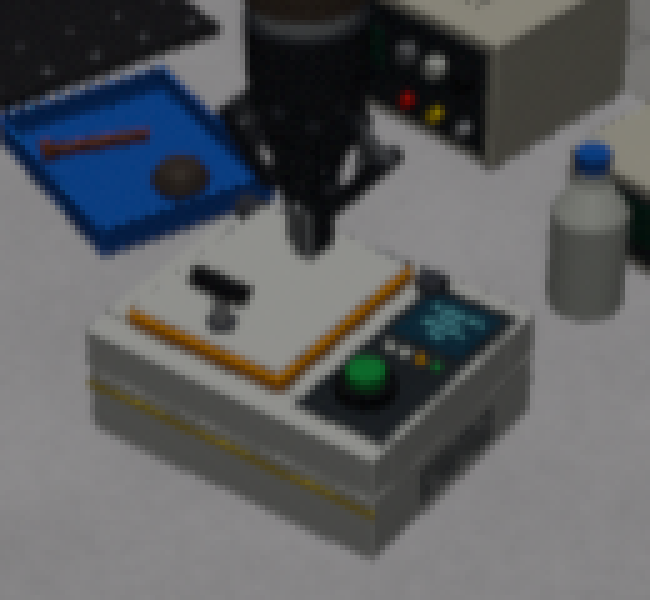

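View pics/w21b.png

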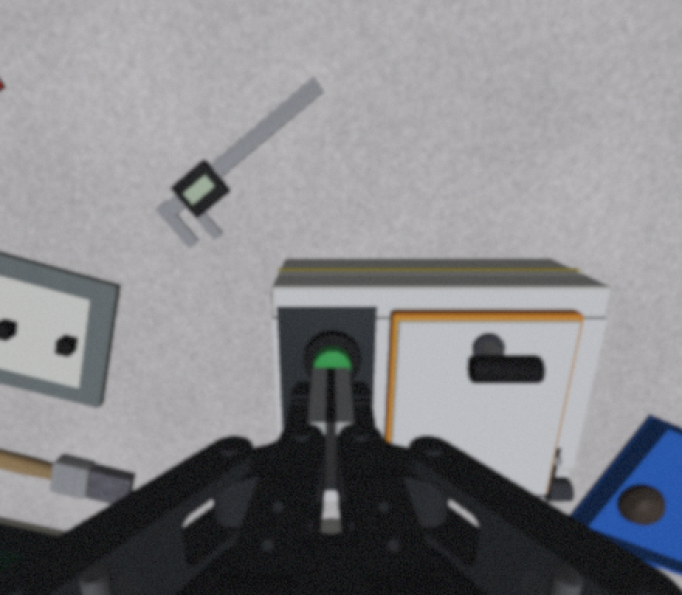

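View pics/s21.png

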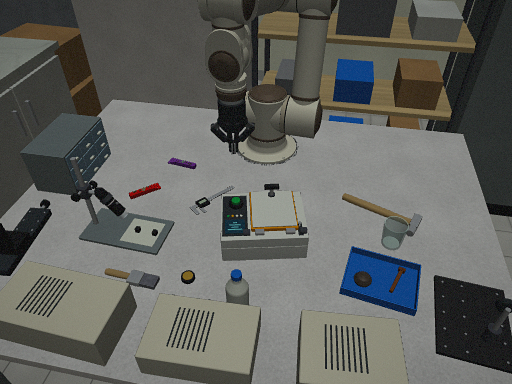

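Request:
{"api": "step_arm", "payload": {
  "commands": [
    [0, 0, 0, 0, 0],
    [0, 0, 0, 0, 0]
  ]
}}

```text
time_s: 22.12
position: [0.4106, -0.0295, 0.2415]
orientation: [-0.001, -0.121, 0.993, 0.0]
ft_force: [-0.4, -0.8, -0.1]
gripper_width: -0.0002
```

```bash
python3 -c "
from station import r
print(r.hand_in())"
```

```text
the job is handed in; nothing more can be done
None
```

I carried out the whole job and handed it in at 22.1 s; the hand-in gave no verdict. I drew the chisel out from under the lens and laid it in the well, blade to the rear. I then led the flap shut by its handle, pressed the green button and let it come up.

**Last checks**
- **Chisel:** before the flap closed, the window's black ring showed evenly on both sides of the shank. By image, the chisel's middle was within a few millimetres of the window. I could not see it again once the flap was shut.
- **Flap:** its top measured level to within 1 mm front to back. Pressing the handle down met the closed stop at about 18 N. I never let it go during closing.
- **Button:** it hit a hard stop, with only 0.5 mm of movement between 13.5 N and 41 N against its roughly 5 N spring. Afterwards its top was back at the height measured before. I inferred full travel from the stop and did not measure it.
- **Other things:** the last scene picture shows them apparently where they were. The arm stood clear of everything with no wrist force.

**What disagreed**
- **Fingertip position:** the stated 17 mm ahead of the TCP did not match. Both cameras put the fingertips about 11 mm behind it. My first grip therefore closed on nothing just above the chisel, and I corrected using the camera measurement. With the corrected offset, the press stopped about 7 mm higher than the stated button height would suggest.
- **Button press force:** the 41 N was at the wrist, through the fingertips. That is slightly above the 40 N limit given for the arm and the gripper's body.

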